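# Clamp a freshly banded bar of soap on the gluing board

### The job

The bar of soap lying on the gluing board has a freshly glued paper band. Without picking it up, push it with the fingertips along the board until it sits home in the corner, its long side against the side fence and its end against the stop, then push the clamp's lever over past centre so that it snaps shut and the pad holds the bar down while the glue sets. Leave the other things on the table where they are.

Things in the scene. Friction and masses are not known exactly. Their poses are not given: they have to be found in the camera images.
- glue_board: Plywood gluing board fixed to the table, 305 x 130 mm, 16 mm thick, with a toggle clamp at one end. Its x runs along it from the clamp towards the open end, y across it towards the side without a fence (roughly the robot's side), z up; origin on the table under the pivot of the clamp's arm. It reaches from x = -105 to 200 mm and y = -55 to 75 mm
- work_soap: The bar of soap to be clamped, 50 x 75 x 24 mm, about 0.1 kg, pale with a paper band round its middle, loose on the board out from the corner, clear of fence and stop. Origin: centre of its underside, which lies 16 mm above the table; its y axis is its long side, which lies roughly along the board
- nest (a point): Point on the board's upper face (16 mm above the table) where the middle of the bar's underside is when it is home: long side along the fence and end against the stop; 70.5 mm from the board's origin along board x, at board y = 0. Axes as the board's. The clamp's pad comes down here
- stop_face (a point): Middle of the end stop: the face, towards +x of the board, of the wooden block that carries the clamp; 33 mm from the board's origin along x. The block is 62 mm wide, reaches from x = -85 to 33 mm and its top is 32 mm above the table
- fence_face (a point): Point on the side fence beside the nest: the fence is a strip 16 mm wide along the board from x = 33 to 168 mm, its face towards +y of the board, at y = -25 mm; its top is 30 mm above the table
- clamp_lever (a joint): Angle of the clamp's lever, rad: 0 fully open (lever leans back, away from the bar, 30 degrees above level; arm raised 69 degrees), 1.40 fully over at its stop (lever up and leaning 20 degrees past upright towards the bar; arm level, pad on the bar). Stiffest near 1.2: some 3 to 8 N on the grip takes it over; past 1.26 it snaps to its stop and stays
- lever_pivot (a point): The lever's pivot, 60 mm above the table at x = -50 mm of the board; its axis runs along the board's y. The lever swings up and over towards +x of the board
- lever_grip (a point): Point on the axis of the lever's black grip, 95 mm from the pivot; the grip is 18 mm thick and ends 20 mm beyond. Open: at board x = -132 mm, 107 mm above the table; fully over: x = -18 mm, 149 mm. The space behind the open lever (towards -x of the board) is free, so it can be pushed towards +x from behind and below its end
- clamp_pad: Rubber pad 22 mm across on a sprung spindle near the end of the clamp's arm; origin in the middle of its pressing face. With the clamp open it is at board x = 60 mm, 128 mm above the table, and the arm stands up over the stop end of the board, its end at board x about 35 mm, 160 mm above the table: keep clear of both
- soap_rose: a waiting bar of soap, 51 x 75 x 25 mm, flat on the table nearer the robot and to the left of the board; bystander. Origin: centre of its underside
- soap_green: a second waiting bar of soap of the same size, beside the first; bystander. Origin: centre of its underside
- candle_tin: candle in a round tin, 63 mm across, 43 mm high, on the table beyond the board; bystander. Origin: centre of its underside
- candle_tin_b: candle in a round tin, 60 mm across, 41 mm high, beside the other tin beyond the board; bystander. Origin: centre of its underside
- matchbox: matchbox 36 x 54 x 14 mm, flat on the table beyond the board and to the right; bystander. Origin: centre of its underside
- paste_jar: closed paste jar, 56 mm across, 75 mm high, on the table beyond the board and to the left; bystander. Origin: centre of its underside
Not all that is in view belongs to the job. What is shaped like the work_soap but brown or turquoise is not meant.

How it is judged:
By the outcome, as a careful person would: the job done as asked, in the order asked, and still so for the second after the job is handed in, with the robot touching nothing.
It also fails if it takes over 67 s, if anything falls off the work surface, if the arm or the gripper's body presses on something with over 40 N, if the wrist force passes 120 N, or if a joint passes its speed limit or range.

### The arm

A 6-joint arm with a two-finger parallel gripper is mounted at the origin on a cart in front of the work surface, level with it; the furniture and walls round the work are solid. World frame = base frame: x ahead of the robot, y to its left, z up, the work surface at z = 0. Lengths are in mm, angles in degrees, forces in N, time in s.
With the tool pointing down it reaches from about 275 to 850 mm from the base axis. Payload 5.2 kg.
Tool frame: the origin (TCP) lies at the very end of the fingers, on their centre line; the grasp point (between the pads) lies 19 mm behind it; x points along the fingers, y is the direction in which the jaws open and shut, and the axes are right-handed (so a half turn about x gives the same grasp; the last joint's range is limited). The gripper opens to 85 mm and grips with 20 to 120 N. Pads are 22 mm wide; open, the fingers measure 114 mm over their backs; the gripper's body (76 mm by 85 mm) begins 54 mm behind the grasp point. The pads swing forward as they close: fully open they stand 13 mm farther back than shut.
Start: joints at [-77.911, 14.817, 87.949, -0, 77.235, -11.62], TCP at [221.171, -503.576, 231.31] pointing down, gripper open.
Joint ranges: [-179.93, 179.93], [-52.35, 119.4], [10.71, 147.94], [-69.91, 249.91], [12.55, 155.21], [-178.61, 178.61]. Speed limits (degrees/s): [147.25, 147.25, 180, 180, 180, 180].

### API

Orientations are given as a 3x3 rotation matrix whose columns are the frame's x, y, z axes.
In Python, from plant import r gives the robot as it stands.
- The arm moves only by the tool carry_out, never from a script. Its argument "increments" is text: rows parted by semicolons, each of 5 numbers parted by spaces: the gripper command: -1 is shut, 1 is fully open, values between are in proportion, then the shift along the tool's x, y, z in m, then the turn about the tool's x in rad. In form: jaw tx ty tz twist; .... A call has 1 to 12 rows; each row is the pose to reach, as a shift and turn from the pose commanded when the call began, along the tool's axes at that moment; what a row does not reach only later rows make up. A row lasts 1/8 s, in which the tool goes at most 62.5 mm and 10.7 degrees, less where a joint would pass 70% of its speed; a pose out of reach is approached as far as the arm can. A call with a gripper value outside its range is refused whole. The fingers move at their own pace and stop on an object; the grip force is fixed at half the most. Time passes only in rows, so rows that repeat a pose let the fingers close. It gives the time, the measured TCP pose, the force and the opening at its end, in the units of the state.
- r.get_state(): the state, without advancing time (a new reading comes with each control period).
- r.snapshot(name): name is "scene" or "side" or "wrist"; returns a dict with "pixels" (400x640x3 uint8, blue, green, red), "fx", "fy", "cx", "cy" (pixels), "origin" and "orientation" of the camera in the world. Camera axes: x right, y down, z forward; pixel columns grow to the right and rows downward; lengths in mm; the calibration is good to about 2 mm. A picture is of the moment at which its call begins. There is no depth.
- r.sign_off(): hands the job in, once; it reports no verdict.
The state is a dict: "clock": time; "joint_positions": joint angles; "joint_velocities": joint speeds; "effort": joint torques, N m; "eef_pos": TCP position; "tool_rot": TCP orientation; "ft_force": force on the tool from outside, world axes, zero at the start; "wrist_torque": the same for the moment, N m; "opening": finger opening in mm.
Only numpy, scipy, OpenCV 4.12 (cv2) and the standard library are available. Lean on these libraries where they do the work, as an engineer would, in place of code of your own. Each camera call takes 0.05 s, during which the arm holds its last target.

## Working session

There is one attempt and no reset: what is moved stays moved. The work goes in short steps, Python scripts to look and compute and a tool call to move; the robot and the scene stay as the last step left them, time stands still between calls to the robot, and variables do not carry over. Pictures are saved under pics/ and viewed, and the job is handed in when it is done.

Besides the shell and the picture viewer there is one more tool, called after "Request:" by a JSON object that holds its "name" and its "arguments". carry_out: Moves the arm, as the interface text tells. Its arguments: {"type":"object","properties":{"increments":{"type":"string"}},"required":["increments"]}

```bash
ls; mkdir -p pics
python3 - <<'E'
from plant import r
import cv2,json
import numpy as np
s=r.get_state()
for k in s: print(k,np.round(s[k],3).tolist())
for n in ("scene","side","wrist"):
    p=r.snapshot(n)
    cv2.imwrite(f"pics/{n}0.png",p["pixels"])
    d={k:np.asarray(p[k]).tolist() for k in p if k!="pixels"}
    json.dump(d,open(f"{n}0.json","w")); print(n,{k:np.round(d[k],3).tolist() for k in d})
E
```

```text
pics
clock 0.0
joint_positions [-77.911, 14.86, 88.011, 0.002, 77.237, -11.619]
joint_velocities [0.029, 0.05, -0.041, 0.03, 0.107, -0.083]
effort [-0.0, -44.604, -29.057, -0.0, 0.012, -0.0]
eef_pos [221.058, -503.027, 230.467]
tool_rot [[-0.0, 0.402, -0.916], [0.002, -0.916, -0.402], [-1.0, -0.002, -0.0]]
ft_force [0.082, 0.3, 0.418]
wrist_torque [-0.029, 0.021, -0.038]
opening 85.115
scene {'fx': 445.122, 'fy': 445.122, 'cx': 323.945, 'cy': 199.518, 'origin': [-31.003, -873.116, 602.526], 'orientation': [[0.764, -0.328, 0.555], [-0.645, -0.377, 0.665], [-0.008, -0.866, -0.5]]}
side {'fx': 379.819, 'fy': 379.819, 'cx': 319.227, 'cy': 197.303, 'origin': [226.996, 608.434, 642.192], 'orientation': [[-0.929, -0.198, 0.314], [-0.371, 0.494, -0.786], [0.001, -0.847, -0.532]]}
wrist {'fx': 351.67, 'fy': 351.67, 'cx': 314.371, 'cy': 194.547, 'origin': [290.417, -472.306, 373.39], 'orientation': [[0.403, -0.873, -0.276], [-0.915, -0.385, -0.12], [-0.002, 0.301, -0.954]]}
```

View pics/scene0.png

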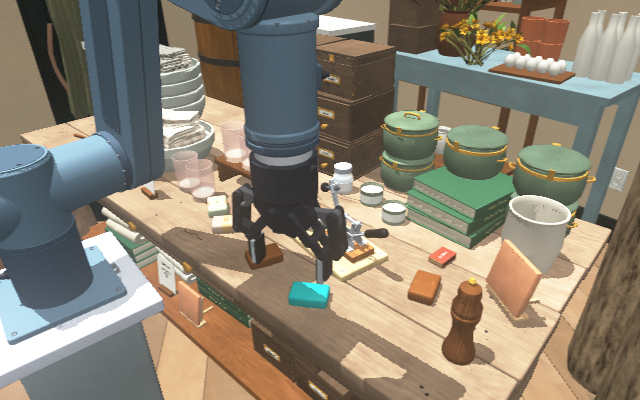

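View pics/side0.png

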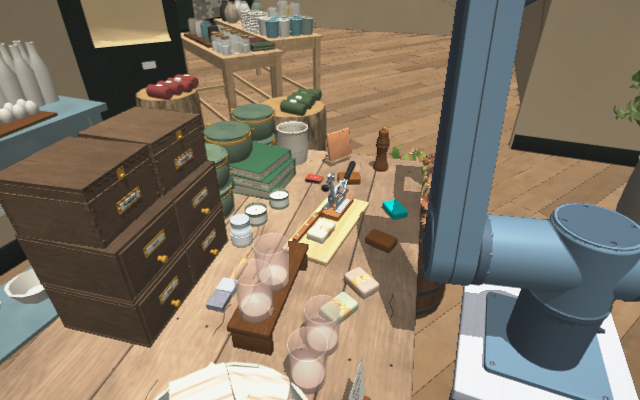

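View pics/wrist0.png

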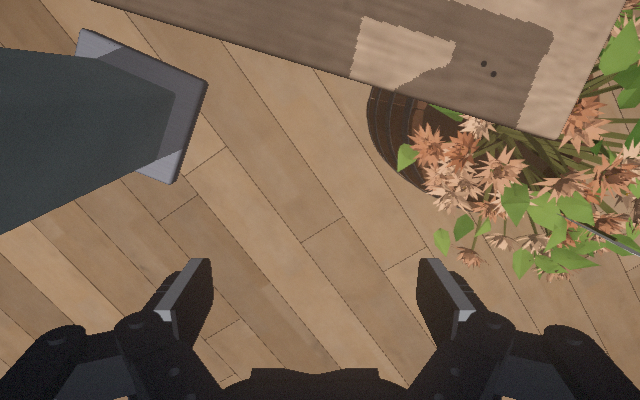

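Run:
```python
import cv2
a=cv2.imread("pics/side0.png")[140:280,220:420]
cv2.imwrite("pics/side0z.png",cv2.resize(a,None,fx=4,fy=4,interpolation=cv2.INTER_CUBIC))
a=cv2.imread("pics/scene0.png")[160:300,190:400]
cv2.imwrite("pics/scene0z.png",cv2.resize(a,None,fx=3.8,fy=3.8,interpolation=cv2.INTER_CUBIC))
```

```text
(no output)
```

View pics/side0z.png

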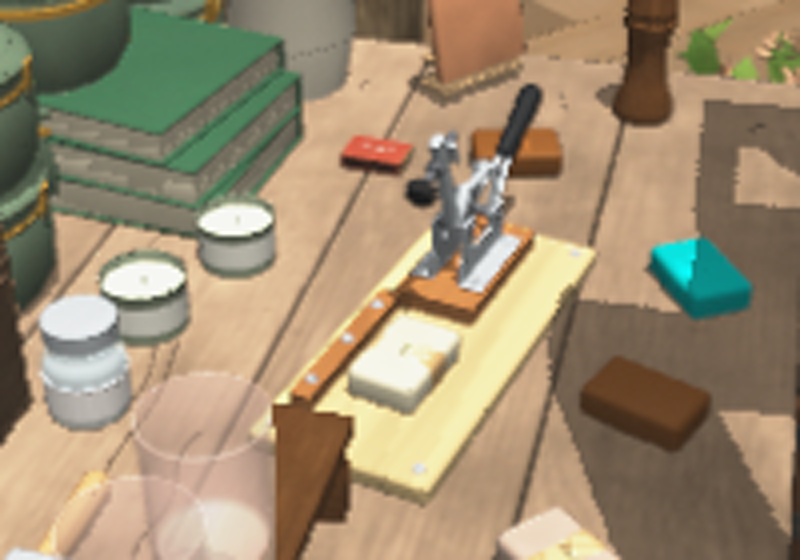

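View pics/scene0z.png

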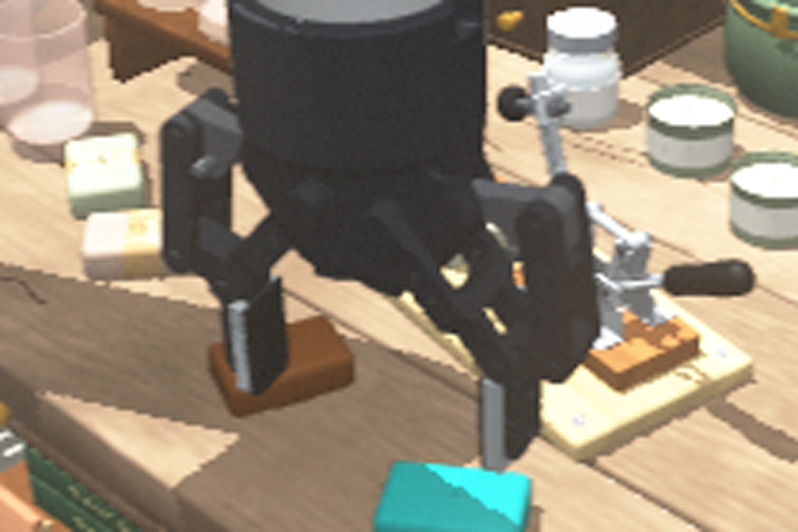

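```bash
cat > h.py <<'E'
import json,numpy as np
from scipy.optimize import least_squares
def cam(n):
    d=json.load(open(n+".json")); return {k:np.array(d[k]) for k in d}
def proj(c,P):
    P=np.atleast_2d(P); q=(P-c["origin"])@c["orientation"]
    return np.c_[c["fx"]*q[:,0]/q[:,2]+c["cx"],c["fy"]*q[:,1]/q[:,2]+c["cy"]]
def ray(c,uv,z):
    d=c["orientation"]@np.array([(uv[0]-c["cx"])/c["fx"],(uv[1]-c["cy"])/c["fy"],1])
    t=(z-c["origin"][2])/d[2]; return c["origin"]+t*d
def b2w(p,P):
    P=np.atleast_2d(P).astype(float); c,s=np.cos(p[2]),np.sin(p[2])
    return np.c_[p[0]+c*P[:,0]-s*P[:,1],p[1]+s*P[:,0]+c*P[:,1],P[:,2]]
def w2b(p,P):
    P=np.atleast_2d(P).astype(float); c,s=np.cos(p[2]),np.sin(p[2]); d=P-[p[0],p[1],0]
    return np.c_[c*d[:,0]+s*d[:,1],-s*d[:,0]+c*d[:,1],P[:,2]]
def fit(obs,x0):
    # obs: list (cam, uv, Pboard)
    f=lambda p: np.concatenate([(proj(c,b2w(p,P))[0]-uv) for c,uv,P in obs])
    g=lambda q:f([q[0],q[1],q[2]/100])
    s=least_squares(g,[x0[0],x0[1],x0[2]*100]); p=s.x*[1,1,.01]; return p,f(p).reshape(-1,2)
E
python3 - <<'E'
from h import *
S=cam("side0");C=cam("scene0")
zs=lambda u,v:np.array([220+u/4,140+v/4]); zc=lambda u,v:np.array([190+u/3.8,160+v/3.8])
for uv in ((595,252),(425,488),(255,430)): print(ray(S,zs(*uv),16).round(1))
for uv in ((580,450),(750,362)): print(ray(C,zc(*uv),16).round(1))
obs=[(S,zs(595,252),(-105,75,16)),(S,zs(425,488),(200,75,16)),(S,zs(255,430),(200,-55,16)),(S,zs(472,312),(33,31,32)),
(C,zc(580,450),(-105,75,16)),(C,zc(750,362),(-105,-55,16))]
p,res=fit(obs,[500,-150,1.8]); print(p,np.degrees(p[2]));print(res.round(1))
# soap top corners (z 40)
for uv in ((405,312),(462,347),(408,398),(350,368)): 
    w=ray(S,zs(*uv),40);print(w.round(1),w2b(p,w).round(1))
for P in ((-132,0,107),(-148,0,117),(60,0,128),(35,0,160),(70.5,0,16),(-50,0,60)):
    w=b2w(p,P);print(P,w.round(1),(proj(S,w)[0]-[220,140])*4,(proj(C,w)[0]-[190,160])*3.8)
E
```

```text
[ 445.2 -343.2   16. ]
[470.5 -48.4  16. ]
[591.1 -59.3  16. ]
[ 444.3 -360.8   16. ]
[ 569.1 -367.1   16. ]
[ 527.41356727 -255.75165457    1.49823038] 85.84227773438435
[[ 1.1 -1.9]
 [ 1.6 -0.3]
 [-1.8 -0.8]
 [ 0.8 -1.5]
 [-1.6 -1.6]
 [ 0.8 -1.6]]
[ 537.5 -184.9   40. ] [[71.4 -5.  40. ]]
[ 487.7 -161.6   40. ] [[91.  46.4 40. ]]
[501.2 -98.   40. ] [[155.4  37.6  40. ]]
[ 547.6 -113.    40. ] [[143.9  -9.8  40. ]]
(-132, 0, 107) [[ 517.8 -387.4  107. ]] [526.69317196 103.35578115] [722.17652374 278.1029146 ]
(-148, 0, 117) [[ 516.7 -403.4  117. ]] [535.05860053  83.09853562] [744.56330483 276.06861305]
(60, 0, 128) [[ 531.8 -195.9  128. ]] [419.7376344  195.80480521] [504.42568094 101.46152705]
(35, 0, 160) [[ 530.  -220.8  160. ]] [436.28323099 136.7710296 ] [529.52926327  68.75182993]
(70.5, 0, 16) [[ 532.5 -185.4   16. ]] [411.86289948 341.4728536 ] [496.33950709 252.03380515]
(-50, 0, 60) [[ 523.8 -305.6   60. ]] [482.39251121 206.1484989 ] [619.53903226 281.24035745]
```

Request:
{"name": "carry_out", "arguments": {"increments": "1 -0.05 -0.01 -0.03 -0.08; 1 -0.1 -0.03 -0.07 -0.2; 1 -0.1 -0.05 -0.11 -0.33; 1 -0.1 -0.07 -0.155 -0.46; 1 -0.1 -0.09 -0.2 -0.59; 1 -0.1 -0.11 -0.245 -0.72; 1 -0.1 -0.13 -0.29 -0.85; 1 -0.1 -0.15 -0.335 -0.97; 1 -0.1 -0.165 -0.37 -1.08; 1 -0.1 -0.173 -0.386 -1.08; 1 -0.1 -0.173 -0.386 -1.08; 1 -0.1 -0.173 -0.386 -1.08"}}

```text
clock: 1.65
eef_pos: [504.4, -190.9, 331.2]
tool_rot: [[-0.001, 0.997, -0.079], [-0.0, -0.079, -0.997], [-1.0, -0.001, 0.0]]
ft_force: [-0.5, -0.4, 0.1]
opening: 85.7
```

```bash
cat > snap.py <<'E'
import sys,cv2,json,numpy as np
from plant import r
def snap(n,tag):
    p=r.snapshot(n); cv2.imwrite(f"pics/{n}{tag}.png",p["pixels"])
    json.dump({k:np.asarray(p[k]).tolist() for k in p if k!="pixels"},open(f"{n}{tag}.json","w")); return p["pixels"]
E
python3 - <<'E'
from snap import *
for n in ("wrist","scene","side"):
    a=snap(n,1)
    if n=="wrist": cv2.imwrite("pics/wrist1z.png",cv2.resize(a[60:360,150:490],None,fx=2,fy=2,interpolation=cv2.INTER_CUBIC))
    if n=="scene": cv2.imwrite("pics/scene1z.png",cv2.resize(a[160:300,190:400],None,fx=3.8,fy=3.8,interpolation=cv2.INTER_CUBIC))
E
```

```text
(no output)
```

View pics/wrist1.png

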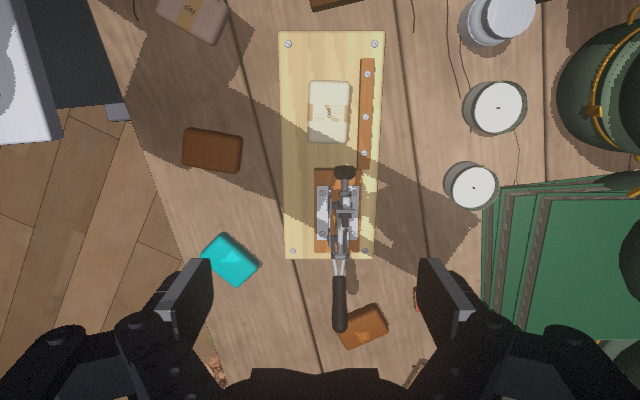

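View pics/wrist1z.png

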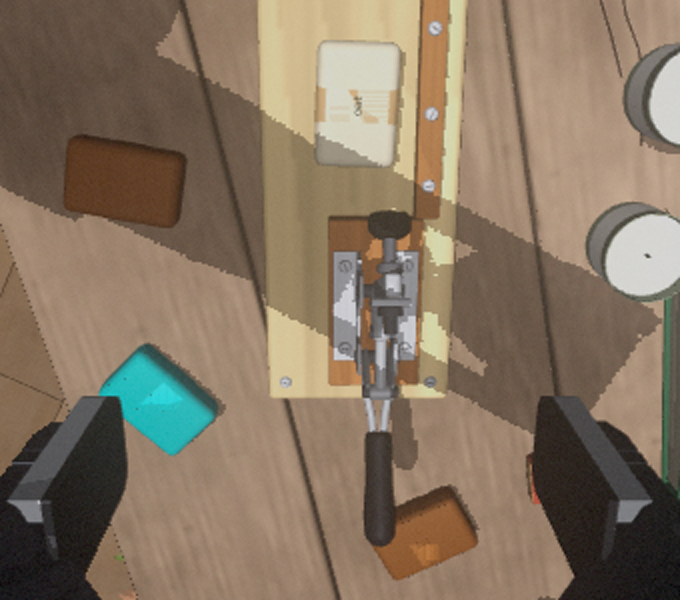

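View pics/scene1z.png

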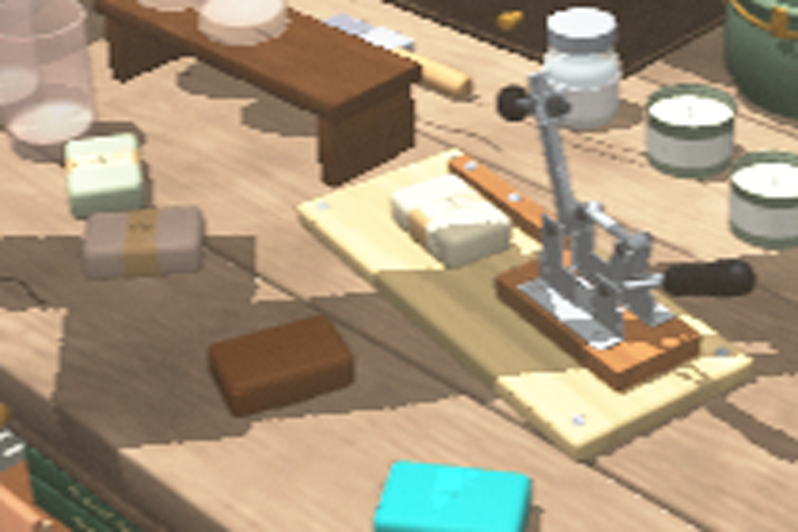

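Run:
```python
from h import *
W=cam("wrist1");C=cam("scene1");S=cam("side1")
z=lambda u,v:np.array([150+u/2,60+v/2]); zc=lambda u,v:np.array([190+u/3.8,160+v/3.8])
ow=[(W,np.array([279,31.]),(200,75,16)),(W,np.array([385,31.]),(200,-55,16)),(W,z(271,398),(-105,75,16)),(W,z(447,398),(-105,-55,16)),
(W,z(329,217),(33,31,32)),(W,z(329,384),(-85,31,32))]
oc=[(C,zc(580,448),(-105,75,16)),(C,zc(750,362),(-105,-55,16)),(C,zc(298,207),(200,75,16)),(C,zc(460,151),(200,-55,16))]
for o in (ow,oc,ow+oc):
    p,res=fit(o,[520,-250,1.5]); print(p.round(2),np.degrees(p[2]).round(2));print(res.round(1).tolist())
    for uv in ((318,42),(401,44),(396,166),(316,163)):
        w=ray(W,z(*uv),40);print(w.round(1),w2b(p,w).round(1))
    print('C', [w2b(p,ray(C,zc(*uv),40)).round(0).tolist() for uv in ((392,207),(447,242),(510,228),(455,178))])
    print('fence',[w2b(p,ray(W,z(*uv),30)).round(1).tolist() for uv in ((417,216),(423,0))])
```

```text
[ 529.29 -255.08    1.49] 85.64
[[-1.6, -1.1], [1.7, -1.4], [-1.1, 1.0], [0.6, 0.9], [0.1, 1.3], [0.2, 0.5]]
[ 502.8 -110.8   40. ] [[141.9  37.4  40. ]]
[ 551.3 -115.7   40. ] [[140.7 -11.4  40. ]]
[ 544.9 -187.2   40. ] [[ 68.8 -10.4  40. ]]
[ 495.7 -181.5   40. ] [[70.8 39.1 40. ]]
C [[[121.0, 46.0, 40.0]], [[67.0, 41.0, 40.0]], [[57.0, 1.0, 40.0]], [[127.0, -6.0, 40.0]]]
fence [[[34.8, -25.8, 30.0]], [[165.5, -24.6, 30.0]]]
[ 526.25 -260.97    1.49] 85.21
[[-1.0, 0.5], [2.1, 0.1], [-0.8, -0.6], [-0.3, -1.1]]
[ 502.8 -110.8   40. ] [[147.7  35.9  40. ]]
[ 551.3 -115.7   40. ] [[146.9 -12.8  40. ]]
[ 544.9 -187.2   40. ] [[ 75.  -12.4  40. ]]
[ 495.7 -181.5   40. ] [[76.6 37.1 40. ]]
C [[[127.0, 44.0, 40.0]], [[73.0, 39.0, 40.0]], [[63.0, -2.0, 40.0]], [[133.0, -8.0, 40.0]]]
fence [[[41.1, -28.0, 30.0]], [[171.8, -25.9, 30.0]]]
[ 529.17 -255.64    1.49] 85.56
[[-1.4, -0.7], [1.8, -0.8], [-1.2, 1.2], [0.4, 1.3], [0.1, 1.7], [0.1, 0.9], [-1.4, -1.4], [1.3, -1.8], [-1.4, -1.6], [-1.2, -2.1]]
[ 502.8 -110.8   40. ] [[142.4  37.5  40. ]]
[ 551.3 -115.7   40. ] [[141.3 -11.2  40. ]]
[ 544.9 -187.2   40. ] [[ 69.4 -10.3  40. ]]
[ 495.7 -181.5   40. ] [[71.3 39.1 40. ]]
C [[[121.0, 46.0, 40.0]], [[67.0, 41.0, 40.0]], [[57.0, 1.0, 40.0]], [[127.0, -6.0, 40.0]]]
fence [[[35.4, -25.8, 30.0]], [[166.0, -24.4, 30.0]]]
```

Request:
{"name": "carry_out", "arguments": {"increments": "1 0 -0.04 -0.03 0; 1 0.02 -0.085 -0.066 0; 1 0.07 -0.085 -0.066 0; 1 0.12 -0.085 -0.066 0; 1 0.17 -0.085 -0.066 0; 1 0.21 -0.085 -0.066 0; 1 0.25 -0.085 -0.066 0; 1 0.28 -0.085 -0.066 0; 1 0.3 -0.085 -0.066 0; 1 0.315 -0.085 -0.066 0; 1 0.315 -0.085 -0.066 0; 1 0.315 -0.085 -0.066 0"}}

```text
clock: 3.3
eef_pos: [425.7, -118.3, 16.9]
tool_rot: [[0.001, 0.997, -0.078], [-0.0, -0.078, -0.997], [-1.0, 0.001, 0.0]]
ft_force: [0.0, -0.2, 0.6]
opening: 85.2
```

Run:
```python
from snap import *
a=snap("side",2); b=snap("scene",2)
cv2.imwrite("pics/side2z.png",cv2.resize(a[140:290,210:420],None,fx=3.8,fy=3.8,interpolation=cv2.INTER_CUBIC))
cv2.imwrite("pics/scene2z.png",cv2.resize(b[100:300,190:400],None,fx=3,fy=3,interpolation=cv2.INTER_CUBIC))
snap("wrist",2)
```

```text
(no output)
```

View pics/side2z.png

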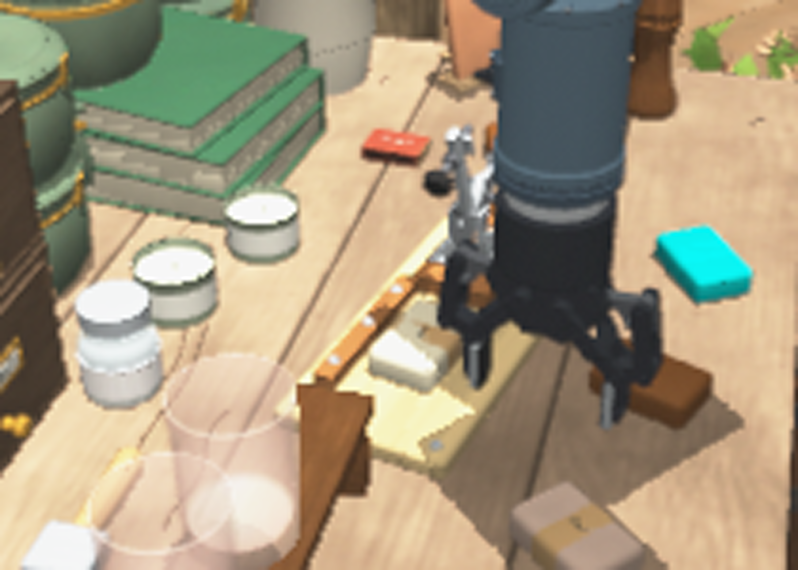

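View pics/scene2z.png

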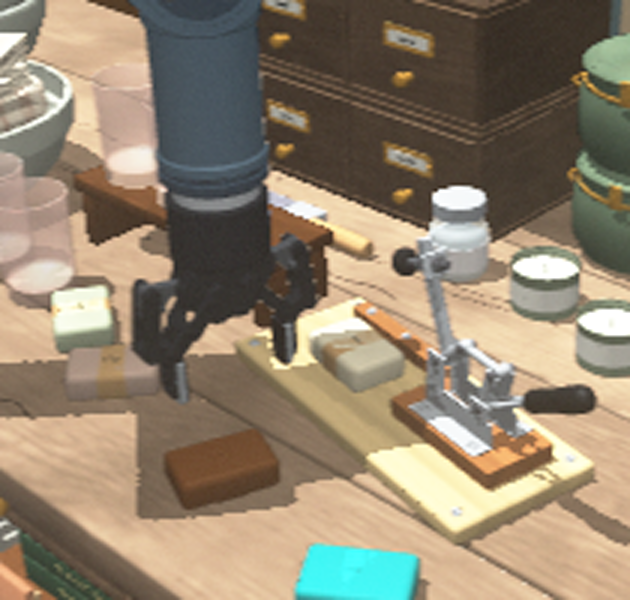

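View pics/wrist2.png

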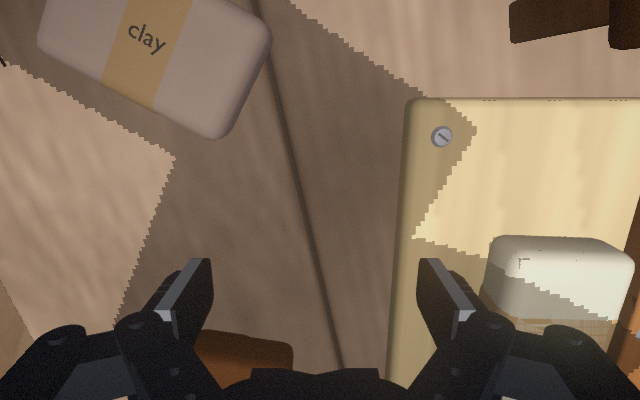

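Run:
```python
from h import *
p=[529.3,-255.3,np.radians(85.6)]
C=cam("scene2");S=cam("side2")
print(w2b(p,[425.7,-118.3,16.9]))
t=w2b(p,[425.7,-118.3,16.9])[0]
for dy in (-43,-50,-57):
  for z in (17,23,29,35):
    w=b2w(p,[t[0],t[1]+dy,z]); print(dy,z,((proj(C,w)[0]-[190,100])*3).round(0),((proj(S,w)[0]-[210,140])*3.8).round(0))
```

```text
[[128.64813574 113.80517198  16.9       ]]
-43 17 [279. 373.] [483. 396.]
-43 23 [279. 367.] [483. 389.]
-43 29 [279. 361.] [483. 382.]
-43 35 [278. 355.] [483. 375.]
-50 17 [287. 371.] [473. 393.]
-50 23 [287. 364.] [474. 386.]
-50 29 [286. 358.] [474. 379.]
-50 35 [286. 352.] [474. 372.]
-57 17 [294. 368.] [464. 390.]
-57 23 [294. 362.] [464. 383.]
-57 29 [294. 355.] [464. 376.]
-57 35 [293. 349.] [465. 369.]
```

Request:
{"name": "carry_out", "arguments": {"increments": "1 0.006 0 0 0; 1 0.006 0.01 0 0; 1 0.006 0.016 0 0; 1 0.006 0.02 0 0; 1 0.006 0.024 0 0; 1 0.006 0.027 0 0; 1 0.006 0.03 0 0; 1 0.006 0.03 0 0"}}

```text
clock: 4.45
eef_pos: [455.5, -120.0, 10.3]
tool_rot: [[0.0, 0.997, -0.077], [-0.0, -0.077, -0.997], [-1.0, 0.0, 0.0]]
ft_force: [-1.0, 0.5, 0.6]
opening: 85.6
```

Run:
```python
from snap import *
a=snap("side",3); snap("wrist",3)
cv2.imwrite("pics/side3z.png",cv2.resize(a[180:290,250:420],None,fx=4.7,fy=4.7,interpolation=cv2.INTER_CUBIC))
```

```text
(no output)
```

View pics/side3z.png

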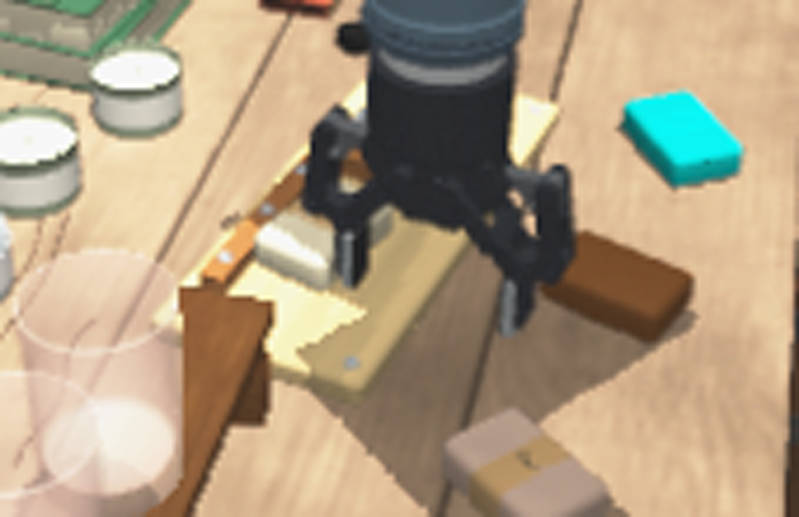

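View pics/wrist3.png

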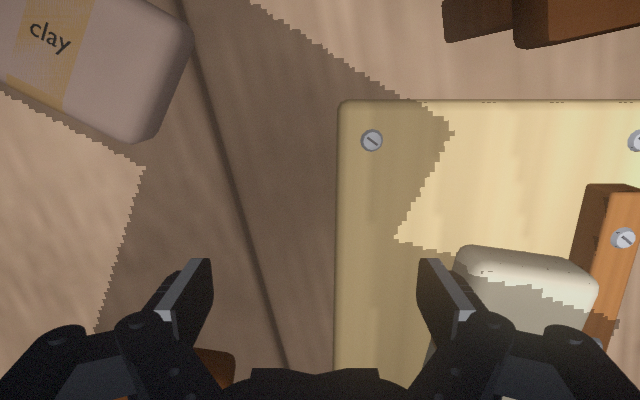

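Request:
{"name": "carry_out", "arguments": {"increments": "1 0 0.002 0 0; 1 0 0.003 0 0; 1 0 0.004 0 0; 1 0 0.004 0 0"}}

```text
clock: 5.05
eef_pos: [456.4, -119.4, 9.8]
tool_rot: [[-0.005, 0.997, -0.077], [0.002, -0.077, -0.997], [-1.0, -0.006, -0.001]]
ft_force: [-8.3, -0.1, 4.7]
opening: 85.5
```

Run:
```python
from snap import *
a=snap("scene",4); snap("wrist",4)
cv2.imwrite("pics/scene4z.png",cv2.resize(a[150:270,210:400],None,fx=4.2,fy=4.2,interpolation=cv2.INTER_CUBIC))
s=r.get_state(); print(s["eef_pos"],s["ft_force"],s["wrist_torque"])
```

```text
[ 456.40512747 -119.34780874    9.83427579] [-8.2001028  -0.9263406   5.04603551] [-0.06488655  1.03807024 -0.09588333]
```

View pics/scene4z.png

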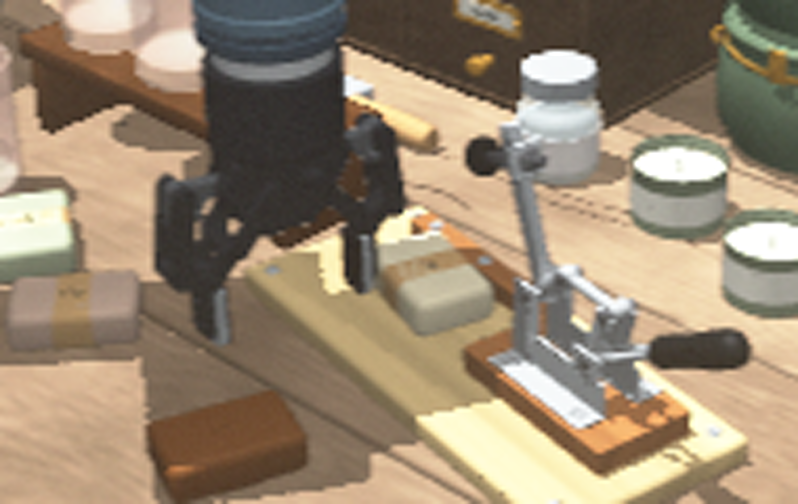

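View pics/wrist4.png

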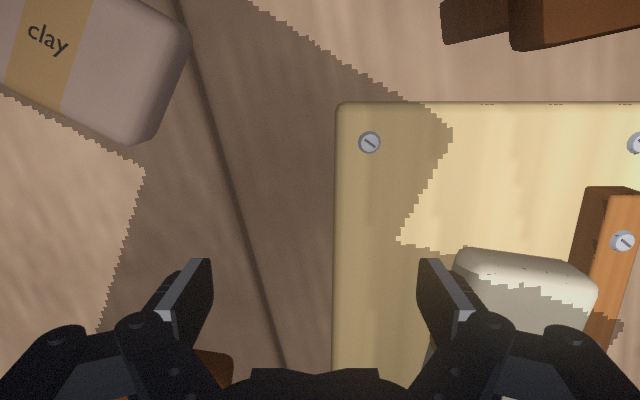

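Request:
{"name": "carry_out", "arguments": {"increments": "1 0 -0.015 0 0; 1 0 -0.035 0 0; 1 0 -0.035 0.02 0; 1 0 -0.035 0.045 0; 1 0 -0.03 0.045 0; 1 0 -0.022 0.045 0; 1 0 -0.015 0.045 0; 1 0 -0.01 0.045 0; 1 0 -0.006 0.045 0; 1 0 -0.003 0.045 0; 1 0 -0.003 0.045 0"}}

```text
clock: 6.52
eef_pos: [453.2, -164.9, 10.2]
tool_rot: [[0.0, 0.997, -0.077], [-0.0, -0.077, -0.997], [-1.0, 0.0, 0.0]]
ft_force: [0.5, -0.7, -0.3]
opening: 85.3
```

Run:
```python
from snap import *
a=snap("scene",5); snap("wrist",5);b=snap("side",5)
cv2.imwrite("pics/scene5z.png",cv2.resize(a[150:270,210:400],None,fx=4.2,fy=4.2,interpolation=cv2.INTER_CUBIC))
s=r.get_state(); print(s["eef_pos"],s["ft_force"],s["wrist_torque"])
```

```text
[ 452.74186533 -164.84687843   10.26179145] [ 1.01521583 -0.05751563  0.58995239] [-0.00472636 -0.03104783 -0.02255973]
```

View pics/scene5z.png

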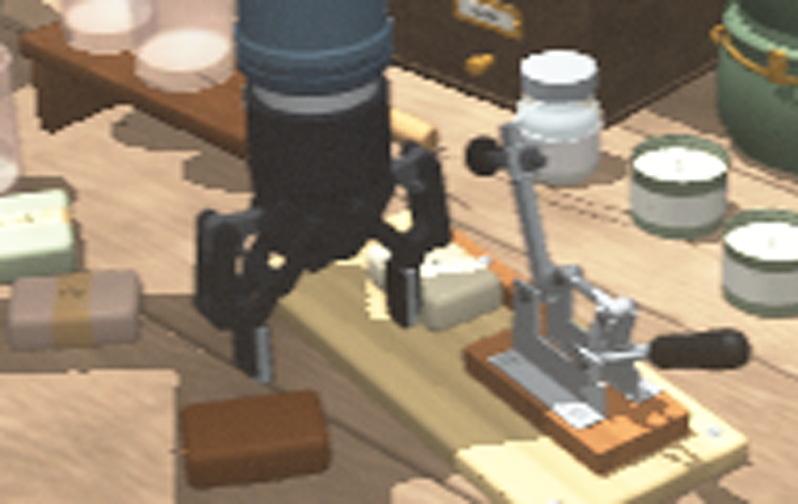

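View pics/wrist5.png

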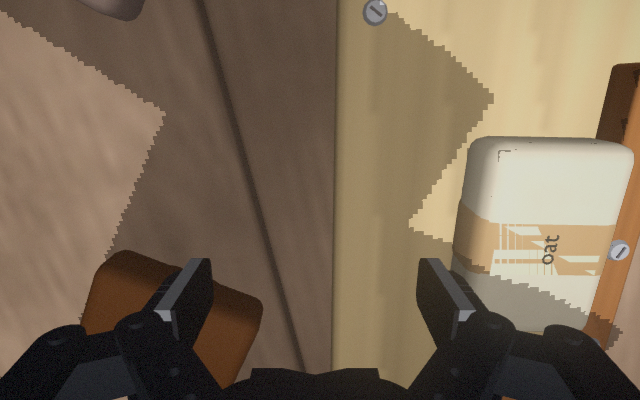

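Run:
```python
from snap import *
for i in (2,5):
    a=cv2.imread(f"pics/scene{i}.png"); cv2.imwrite(f"pics/br{i}.png",cv2.resize(a[225:285,225:305],None,fx=5,fy=5,interpolation=cv2.INTER_CUBIC))
a=cv2.hconcat([cv2.imread("pics/br2.png"),cv2.imread("pics/br5.png")]);cv2.imwrite("pics/br.png",a)
```

```text
(no output)
```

View pics/br.png

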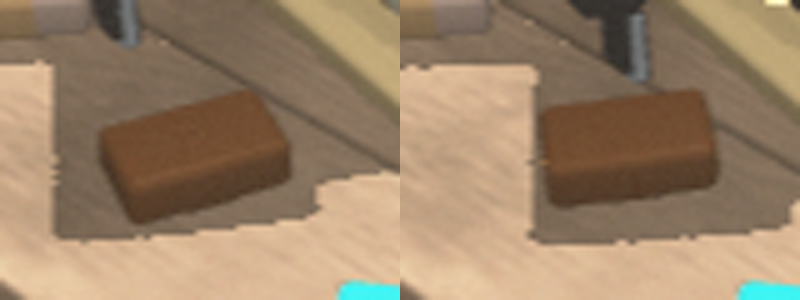

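Run:
```python
from h import *
p=[529.3,-255.3,np.radians(85.6)]
C=cam("scene2");W=cam("wrist1")
for L in ([(103,133),(252,92),(288,150),(135,188)],[(145,110),(300,92),(317,155),(150,170)]):
    w=np.array([ray(C,(225+u/5,225+v/5),25) for u,v in L]); b=w2b(p,w); print(b.round(0)[:,:2].tolist(),b.mean(0).round(1),np.degrees(np.arctan2(*(b[1]-b[0])[[1,0]])).round(1))
# wrist1 before: zoom corners
L=[(72,135),(187,153),(178,227),(65,210)]
w=np.array([ray(W,(150+u/2,60+v/2),25) for u,v in L]); b=w2b(p,w); print(b.round(0)[:,:2].tolist(),b.mean(0).round(1))
```

```text
[[74.0, 198.0], [62.0, 131.0], [16.0, 140.0], [32.0, 205.0]] [ 46.3 168.3  25. ] -100.1
[[79.0, 175.0], [50.0, 113.0], [6.0, 132.0], [39.0, 194.0]] [ 43.4 153.5  25. ] -115.0
[[86.0, 193.0], [75.0, 122.0], [27.0, 130.0], [38.0, 203.0]] [ 56.5 162.2  25. ]
```

Run:
```python
from h import *
p=[529.3,-255.3,np.radians(85.6)]
W=cam("wrist5")
for uv in ((470,138),(633,145),(452,245),(605,330)): print(w2b(p,ray(W,uv,40)).round(1))
print('fence',[w2b(p,ray(W,uv,30)).round(1) for uv in ((640,75),(588,335))])
print(w2b(p,[452.7,-164.8,10]))
```

```text
[[144.7  34.3  40. ]]
[[142.5 -18.5  40. ]]
[[107.   35.6  40. ]]
[[ 71.3 -27.3  40. ]]
fence [array([[164.1, -23.6,  30. ]]), array([[ 60.8, -30.6,  30. ]])]
[[84.35659652 83.31731287 10.        ]]
```

Run:
```python
from h import *
p=[529.3,-255.3,np.radians(85.6)]
S=cam("side0")
for uv,z in (((272,278),60),((288,241),60),((307,242),60),((307,270),0),((288,242),50)): print(uv,z,w2b(p,ray(S,uv,z)).round(0))
C=cam("scene1")
for uv,z in (((420,72),60),((415,72),50),((335,105),60),((335,183),0),((240,30),60)): print(uv,z,w2b(p,ray(C,(190+uv[0]/3.8,160+uv[1]/3.8),z)).round(0))
```

```text
(272, 278) 60 [[344.  12.  60.]]
(288, 241) 60 [[219. -21.  60.]]
(307, 242) 60 [[202.  23.  60.]]
(307, 270) 0 [[232.  37.   0.]]
(288, 242) 50 [[212. -25.  50.]]
(420, 72) 60 [[233. -49.  60.]]
(415, 72) 50 [[251. -56.  50.]]
(335, 105) 60 [[226.  24.  60.]]
(335, 183) 0 [[227.  28.   0.]]
(240, 30) 60 [[368.  21.  60.]]
```

Request:
{"name": "carry_out", "arguments": {"increments": "1 -0.04 -0.005 0 0; 1 -0.085 -0.005 -0.02 0; 0 -0.085 -0.005 -0.06 0; -0.76 -0.085 0.02 -0.084 0; -0.76 -0.085 0.06 -0.084 0; -0.76 -0.085 0.081 -0.084 0; -0.76 -0.085 0.081 -0.084 0; -0.76 -0.085 0.081 -0.084 0"}}

```text
clock: 7.68
eef_pos: [538.8, -87.1, 94.9]
tool_rot: [[-0.002, 0.997, -0.077], [0.001, -0.077, -0.997], [-1.0, -0.002, -0.0]]
ft_force: [0.1, -0.4, 0.4]
opening: 10.4
```

Run:
```python
from snap import *
from h import *
p=[529.3,-255.3,np.radians(85.6)]
snap("wrist",6);snap("side",6);snap("scene",6)
s=r.get_state(); print(s["eef_pos"],w2b(p,s["eef_pos"]),s["opening"])
```

```text
[538.99544214 -87.30326335  95.28618106] [[168.24543354   3.22167909  95.28618106]] 10.100603453624021
```

View pics/wrist6.png

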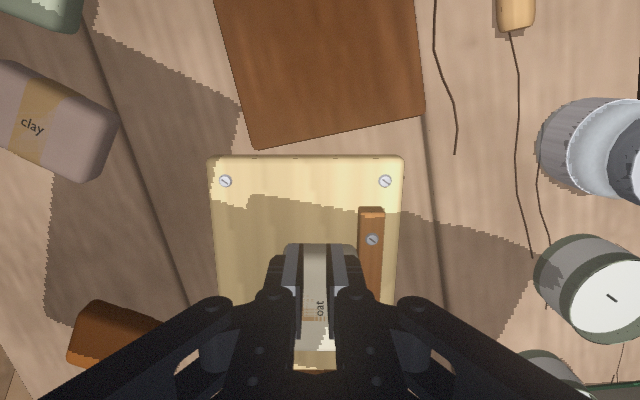

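Run:
```python
from h import *
import cv2
p=[529.3,-255.3,np.radians(85.6)]
W=cam("wrist6")
for uv,z in (((315,245),40),((315,243),16),((360,207),30),((382,207),30),((207,157),16),((403,157),16)): print(uv,w2b(p,ray(W,uv,z)).round(1))
for P in ((168,3,95),(168,3,85),(143,0,40)): print(P,proj(W,b2w(p,P)))
a=cv2.imread("pics/wrist6.png")[190:390,220:440];cv2.imwrite("pics/w6z.png",cv2.resize(a,None,fx=3.5,fy=3,interpolation=cv2.INTER_CUBIC))
```

```text
(315, 245) [[150.4   4.3  40. ]]
(315, 243) [[140.4   4.3  16. ]]
(360, 207) [[171.7 -23.8  30. ]]
(382, 207) [[171.8 -37.6  30. ]]
(207, 157) [[200.6  73.5  16. ]]
(403, 157) [[200.7 -51.8  16. ]]
(168, 3, 95) [[317.88085924 262.62863063]]
(168, 3, 85) [[317.73168199 252.53046461]]
(143, 0, 40) [[321.91624849 255.7756423 ]]
```

View pics/w6z.png

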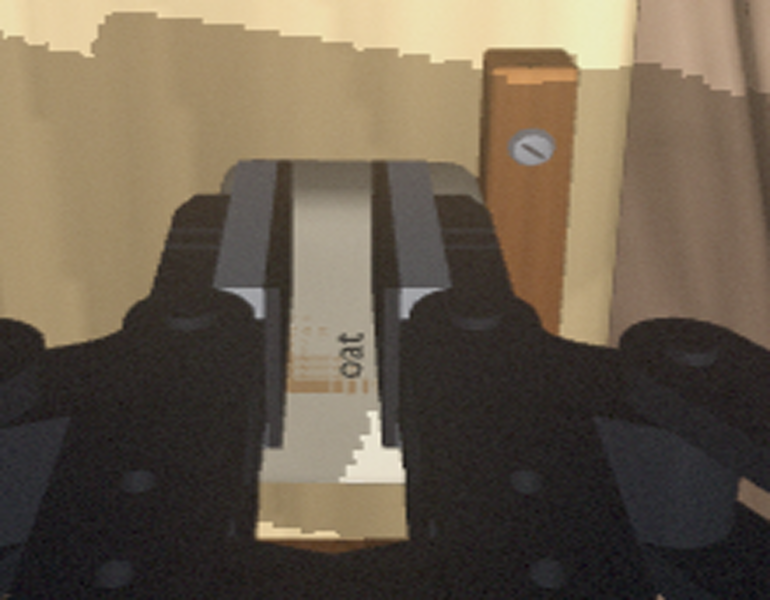

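Request:
{"name": "carry_out", "arguments": {"increments": "-0.76 0.03 0.002 0 0; -0.76 0.06 0.002 0 0; -0.76 0.073 0.002 0 0; -0.76 0.073 0.002 0 0; -0.76 0.073 0.002 0.006 0; -0.76 0.073 0.002 0.012 0; -0.76 0.073 0.002 0.018 0; -0.76 0.073 0.002 0.023 0; -0.76 0.073 0.002 0.028 0; -0.76 0.073 0.002 0.033 0; -0.76 0.073 0.002 0.038 0; -0.76 0.073 0.002 0.038 0"}}

```text
clock: 9.32
eef_pos: [539.1, -125.9, 22.2]
tool_rot: [[-0.0, 0.997, -0.077], [-0.0, -0.077, -0.997], [-1.0, -0.0, 0.0]]
ft_force: [-0.2, -0.2, -0.5]
opening: 10.2
```

Run:
```python
from snap import *
from h import *
p=[529.3,-255.3,np.radians(85.6)]
snap("wrist",7);a=snap("side",7);b=snap("scene",7)
s=r.get_state(); print(s["eef_pos"],w2b(p,s["eef_pos"]),s["opening"],s["ft_force"])
cv2.imwrite("pics/side7z.png",cv2.resize(a[160:280,260:400],None,fx=5,fy=5,interpolation=cv2.INTER_CUBIC))
cv2.imwrite("pics/scene7z.png",cv2.resize(b[150:270,230:400],None,fx=4.7,fy=4.7,interpolation=cv2.INTER_CUBIC))
```

```text
[ 539.03995398 -125.40053919   22.23683593] [[130.26385472   0.25451247  22.23683593]] 10.058494435130097 [-0.54642086 -0.98866156 -0.01258883]
```

View pics/side7z.png

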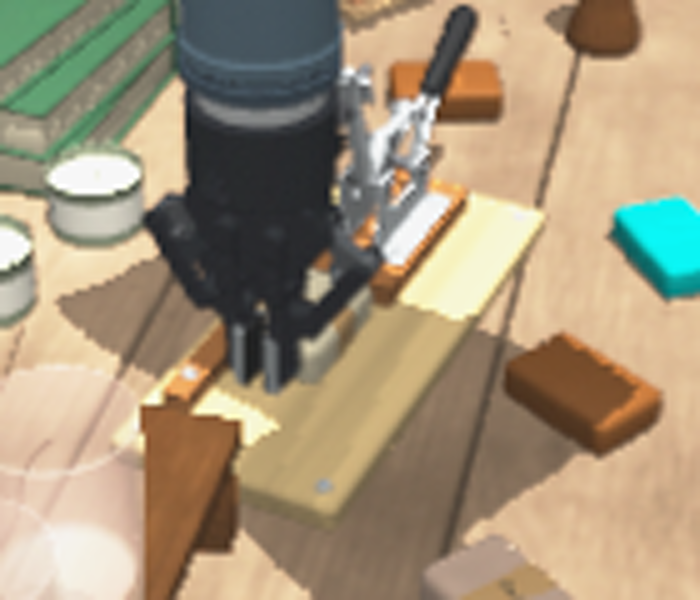

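View pics/scene7z.png

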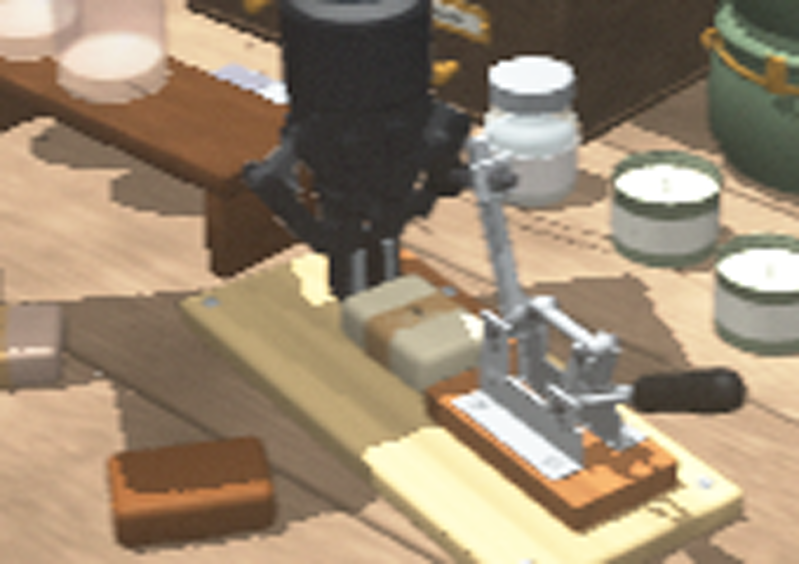

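Request:
{"name": "carry_out", "arguments": {"increments": "-0.76 0 0 0.003 0; -0.76 0 0 0.006 0; -0.76 0 0 0.008 0; -0.76 0 0 0.009 0; -0.76 0 0 0.009 0"}}

```text
clock: 10.1
eef_pos: [538.4, -134.5, 22.3]
tool_rot: [[0.0, 0.997, -0.077], [-0.0, -0.077, -0.997], [-1.0, 0.0, 0.0]]
ft_force: [-1.3, 0.1, -0.3]
opening: 10.4
```

Run:
```python
from snap import *
from h import *
p=[529.3,-255.3,np.radians(85.6)]
snap("wrist",8);b=snap("scene",8)
s=r.get_state(); print(s["eef_pos"],w2b(p,s["eef_pos"]),s["opening"],s["ft_force"])
cv2.imwrite("pics/scene8z.png",cv2.resize(b[150:270,230:400],None,fx=4.7,fy=4.7,interpolation=cv2.INTER_CUBIC))
```

```text
[ 538.44680669 -134.43042095   22.35515371] [[121.21508057   0.15314785  22.35515371]] 9.86709787796359 [ 0.0036506  -0.15115662  0.043541  ]
```

View pics/scene8z.png

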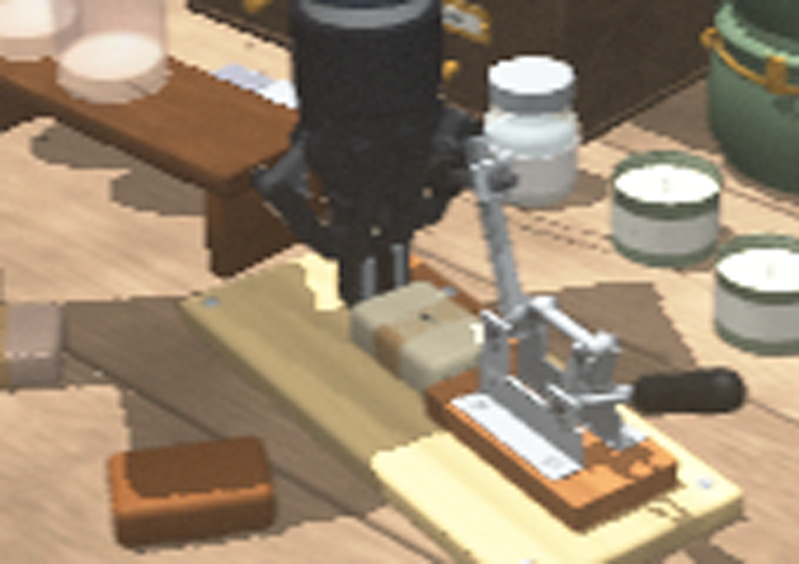

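View pics/wrist8.png

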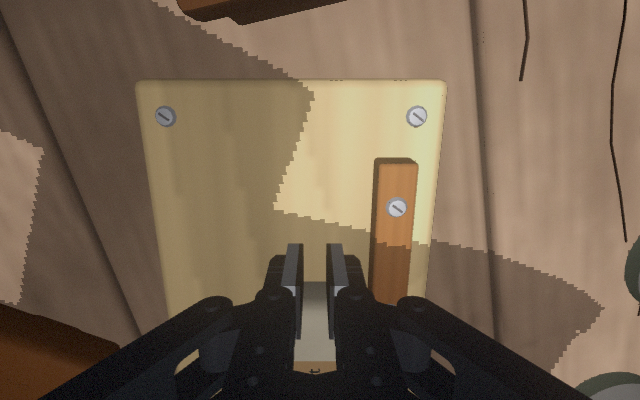

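Request:
{"name": "carry_out", "arguments": {"increments": "-0.76 0 0 0.001 0; -0.76 0 0 0.002 0; -0.76 0 0 0.003 0; -0.76 0 0 0.003 0"}}

```text
clock: 10.7
eef_pos: [538.2, -136.5, 22.4]
tool_rot: [[0.0, 0.997, -0.077], [0.001, -0.077, -0.997], [-1.0, -0.0, -0.001]]
ft_force: [0.8, 3.9, 1.9]
opening: 9.9
```

Request:
{"name": "carry_out", "arguments": {"increments": "-0.76 0 0 0.001 0; -0.76 0 0 0.002 0; -0.76 0 0 0.002 0"}}

```text
clock: 11.08
eef_pos: [538.2, -136.5, 22.4]
tool_rot: [[0.0, 0.997, -0.077], [0.004, -0.077, -0.997], [-1.0, -0.0, -0.004]]
ft_force: [2.4, 12.7, 3.6]
opening: 10.6
```

Run:
```python
from snap import *
from h import *
p=[529.3,-255.3,np.radians(85.6)]
a=snap("side",9);b=snap("scene",9)
s=r.get_state(); print(s["eef_pos"],w2b(p,s["eef_pos"]),s["opening"],s["ft_force"])
cv2.imwrite("pics/scene9z.png",cv2.resize(b[150:270,230:400],None,fx=4.7,fy=4.7,interpolation=cv2.INTER_CUBIC))
cv2.imwrite("pics/side9z.png",cv2.resize(a[160:280,260:400],None,fx=5,fy=5,interpolation=cv2.INTER_CUBIC))
```

```text
[ 538.16684809 -136.49587584   22.38167384] [[119.13423494   0.27382165  22.38167384]] 9.977622614905403 [ 2.99802308 11.64741038  2.92915851]
```

View pics/scene9z.png

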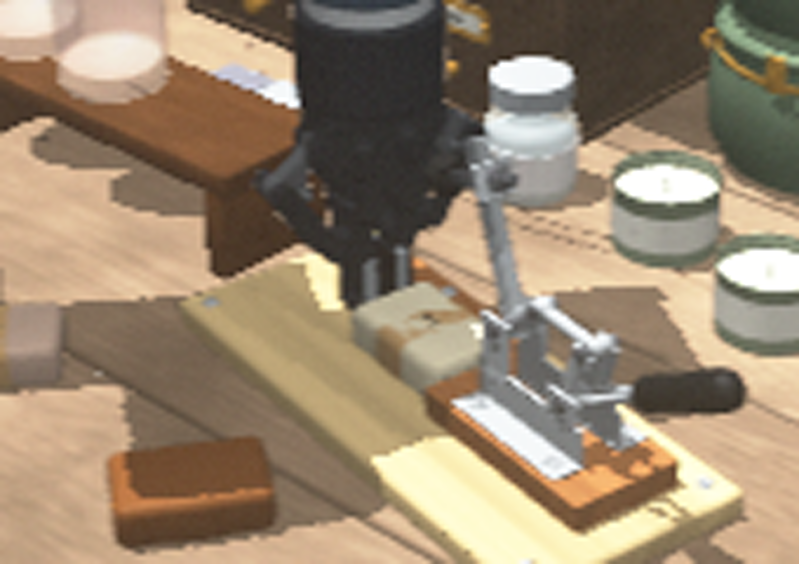

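View pics/side9z.png

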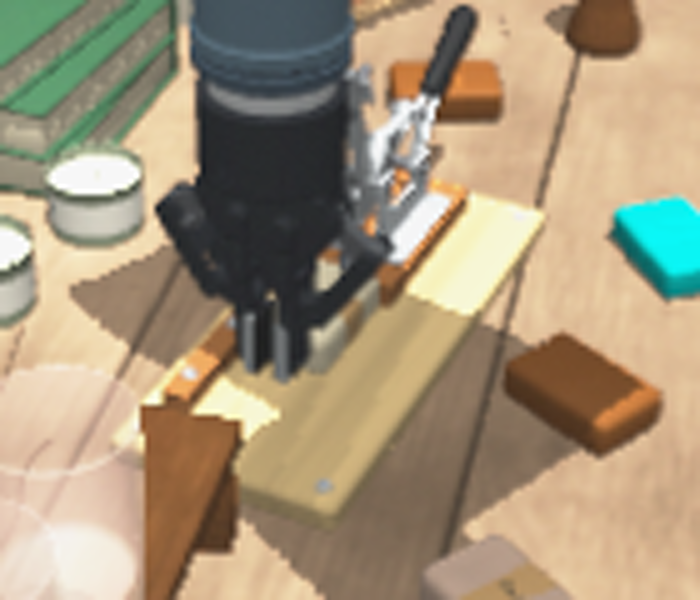

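Request:
{"name": "carry_out", "arguments": {"increments": "-0.76 0 0 -0.012 0; -0.76 -0.03 0 -0.02 0; -0.3 -0.06 -0.01 -0.02 0; 0.4 -0.06 -0.05 -0.01 0; 0.4 -0.06 -0.085 0 0; 0.4 -0.06 -0.085 0.019 0; 0.4 -0.03 -0.085 0.019 0; 0.4 0 -0.085 0.019 0; 0.4 0.008 -0.085 0.019 0; 0.4 0.008 -0.085 0.019 0"}}

```text
clock: 12.42
eef_pos: [452.1, -152.1, 14.1]
tool_rot: [[-0.001, 0.997, -0.077], [0.0, -0.077, -0.997], [-1.0, -0.001, -0.0]]
ft_force: [0.1, -0.6, 0.8]
opening: 59.8
```

Run:
```python
from snap import *
from h import *
p=[529.3,-255.3,np.radians(85.6)]
a=snap("side",10);b=snap("scene",10);snap("wrist",10)
s=r.get_state(); print(s["eef_pos"],w2b(p,s["eef_pos"]),s["opening"],s["ft_force"])
cv2.imwrite("pics/scene10z.png",cv2.resize(b[150:270,230:400],None,fx=4.7,fy=4.7,interpolation=cv2.INTER_CUBIC))
```

```text
[ 452.78318406 -152.30192933   15.25304547] [[96.82421408 84.19321381 15.25304547]] 59.53328517443534 [-0.60699409 -0.78472126  0.04407019]
```

View pics/scene10z.png

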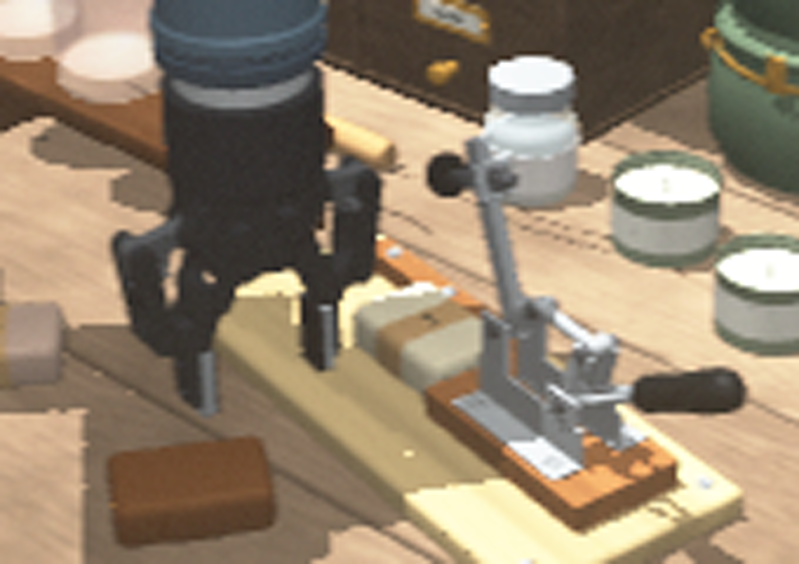

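View pics/wrist10.png

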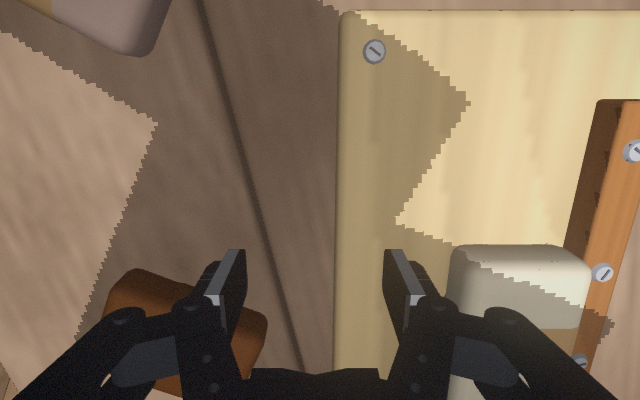

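Request:
{"name": "carry_out", "arguments": {"increments": "0.4 0 0.006 0 0; 0.4 0 0.01 0 0; 0.4 0 0.013 0 0; 0.4 0 0.015 0 0; 0.4 0 0.015 0 0"}}

```text
clock: 13.2
eef_pos: [466.8, -152.9, 14.3]
tool_rot: [[-0.0, 0.997, -0.077], [0.0, -0.077, -0.997], [-1.0, -0.0, -0.0]]
ft_force: [-0.4, -0.1, -0.2]
opening: 59.7
```

Request:
{"name": "carry_out", "arguments": {"increments": "0.4 0 0.002 0 0; 0.4 0 0.004 0 0; 0.4 0 0.006 0 0; 0.4 0 0.006 0 0"}}

```text
clock: 13.7
eef_pos: [468.5, -152.4, 13.8]
tool_rot: [[-0.008, 0.997, -0.076], [0.002, -0.076, -0.997], [-1.0, -0.008, -0.002]]
ft_force: [-13.6, -1.7, 9.2]
opening: 60.1
```

Request:
{"name": "carry_out", "arguments": {"increments": "0.4 0 -0.015 0 0; 0.4 -0.06 -0.02 -0.02 0; 0.4 -0.12 -0.03 -0.03 0; 0.4 -0.18 -0.03 -0.03 0; 0.4 -0.24 -0.03 -0.03 0; 0.4 -0.28 -0.03 -0.03 0; 0.4 -0.28 -0.03 -0.03 0"}}

```text
clock: 14.58
eef_pos: [446.7, -121.9, 297.8]
tool_rot: [[0.007, 0.997, -0.077], [-0.004, -0.077, -0.997], [-1.0, 0.008, 0.003]]
ft_force: [1.0, -0.4, -0.4]
opening: 59.9
```

Run:
```python
from snap import *
from h import *
p=[529.3,-255.3,np.radians(85.6)]
a=snap("side",11);b=snap("scene",11);c=snap("wrist",11)
s=r.get_state(); print(s["eef_pos"],w2b(p,s["eef_pos"]),s["opening"],s["ft_force"])
cv2.imwrite("pics/scene11z.png",cv2.resize(b[170:260,270:370],None,fx=6,fy=6,interpolation=cv2.INTER_CUBIC))
cv2.imwrite("pics/side11z.png",cv2.resize(a[150:260,280:400],None,fx=5,fy=5,interpolation=cv2.INTER_CUBIC))
```

```text
[ 444.42353488 -120.78711936  293.00013538] [[127.60479794  94.94601062 293.00013538]] 59.74592975476174 [ 0.43502676 -0.53193331 -0.08969235]
```

View pics/scene11z.png

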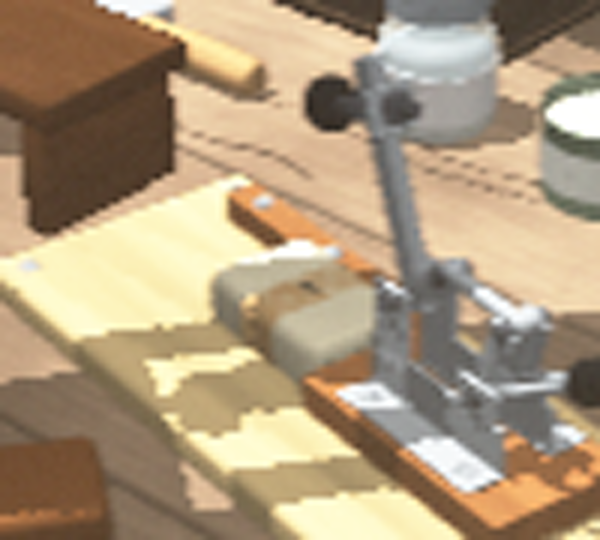

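View pics/side11z.png

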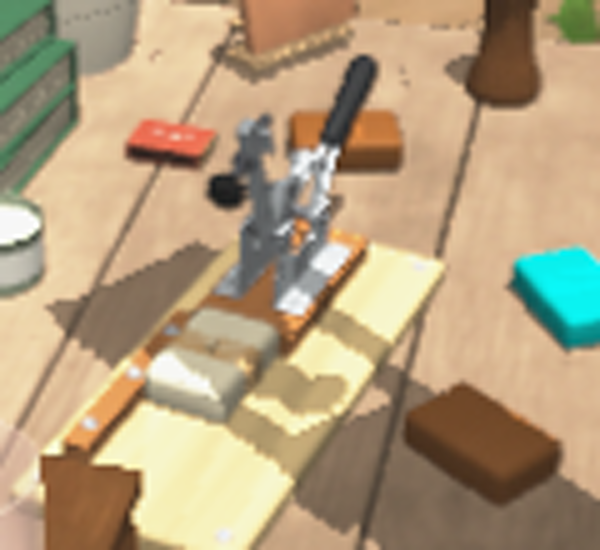

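View pics/wrist11.png

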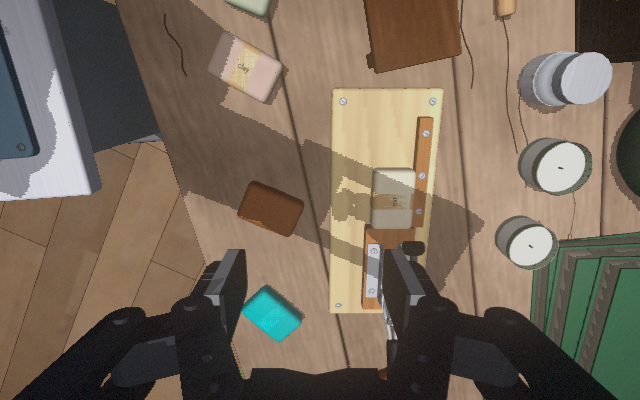

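Request:
{"name": "carry_out", "arguments": {"increments": "0 0 0.01 0.05 0; -1 0 0.03 0.1 0; -1 0 0.045 0.15 0; -1 0 0.06 0.2 0; -1 0 0.08 0.25 0; -1 0 0.095 0.303 0; -1 0.03 0.095 0.303 0; -1 0.07 0.095 0.303 0; -1 0.11 0.095 0.303 0; -1 0.11 0.095 0.303 0; -1 0.11 0.095 0.303 0"}}

```text
clock: 16.1
eef_pos: [516.8, -430.8, 184.7]
tool_rot: [[0.0, 0.997, -0.077], [0.0, -0.077, -0.997], [-1.0, 0.0, -0.0]]
ft_force: [0.6, 0.8, 0.6]
opening: -0.1
```

Run:
```python
from snap import *
from h import *
p=[529.3,-255.3,np.radians(85.6)]
a=snap("side",12);b=snap("scene",12);c=snap("wrist",12)
s=r.get_state(); print(s["eef_pos"],w2b(p,s["eef_pos"]),s["opening"],s["ft_force"])
cv2.imwrite("pics/scene12z.png",cv2.resize(b[110:280,270:470],None,fx=4,fy=3.5,interpolation=cv2.INTER_CUBIC))
```

```text
[ 517.32396698 -431.37047559  186.48426555] [[-176.47034189   -1.56721909  186.48426555]] -0.20906324305640187 [-0.12247944  0.82374087  0.03515555]
```

View pics/scene12z.png

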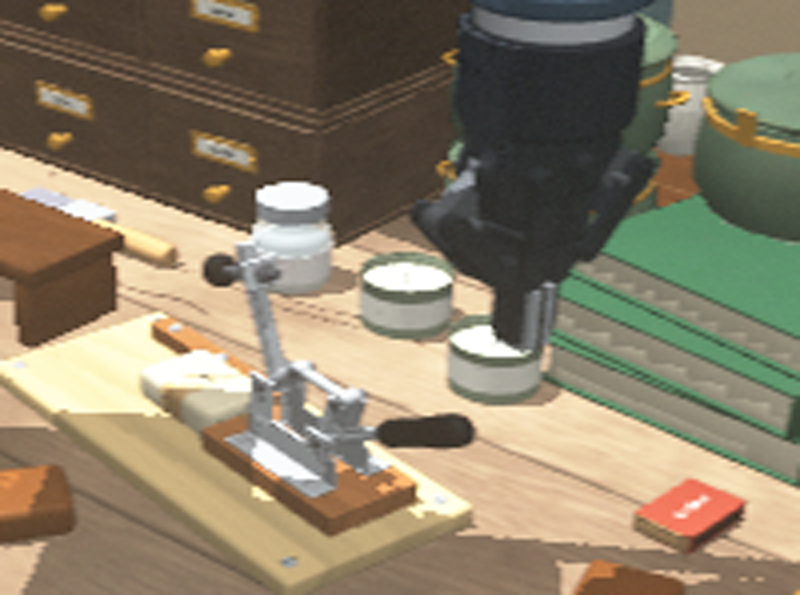

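View pics/wrist12.png

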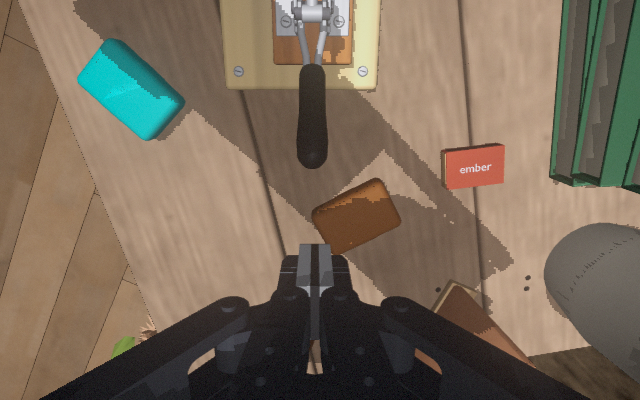

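Run:
```python
from h import *
p=[529.3,-255.3,np.radians(85.6)]
C=cam("scene0");W=cam("wrist12")
for uv in ((488,285),(527,315),(509,240)): print(ray(C,uv,0).round(0),w2b(p,ray(C,uv,0)).round(0))
for uv,z in (((450,282),80),((450,282),0),((312,160),117),((313,70),90)): print('w',w2b(p,ray(W,uv,z)).round(0))
```

```text
[ 666. -554.    0.] [[-287. -160.    0.]]
[ 647. -647.    0.] [[-382. -147.    0.]]
[ 843. -498.   -0.] [[-218. -331.   -0.]]
w [[-252. -110.   80.]]
w [[-302. -146.    0.]]
w [[-144.    1.  117.]]
w [[-91.   0.  90.]]
```

Request:
{"name": "carry_out", "arguments": {"increments": "-1 0.04 0 0 0; -1 0.08 0 0 0; -1 0.089 0 -0.005 0; -1 0.087 0 -0.012 0; -1 0.074 0 -0.02 0; -1 0.068 0 -0.027 0; -1 0.062 0 -0.034 0; -1 0.057 0 -0.041 0; -1 0.051 0 -0.049 0; -1 0.046 0 -0.058 0; -1 0.042 0 -0.067 0; -1 0.042 0 -0.067 0"}}

```text
clock: 17.75
eef_pos: [522.0, -362.9, 142.6]
tool_rot: [[0.0, 0.997, -0.076], [0.0, -0.076, -0.997], [-1.0, 0.0, -0.0]]
ft_force: [0.8, -0.8, -0.6]
opening: 0.0
```

Run:
```python
from snap import *
from h import *
p=[529.3,-255.3,np.radians(85.6)]
a=snap("side",13);b=snap("scene",13)
s=r.get_state(); print(s["eef_pos"],w2b(p,s["eef_pos"]),s["opening"],s["ft_force"])
cv2.imwrite("pics/scene13z.png",cv2.resize(b[110:280,270:470],None,fx=4,fy=3.5,interpolation=cv2.INTER_CUBIC))
```

```text
[ 521.71039134 -363.63162728  142.16424067] [[-108.59461454   -0.74385696  142.16424067]] 0.37618380669725104 [0.51989408 0.37219161 0.48990049]
```

View pics/scene13z.png

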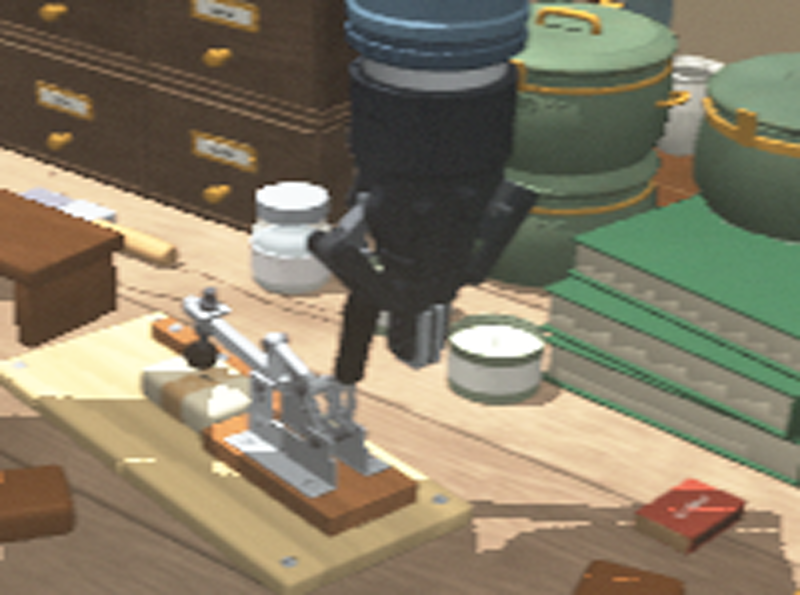

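Request:
{"name": "carry_out", "arguments": {"increments": "-1 -0.003 0 -0.01 0; -1 -0.005 0 -0.019 0; -1 -0.006 0 -0.027 0; -1 -0.005 0 -0.035 0; -1 -0.003 0 -0.042 0; -1 -0.001 0 -0.048 0; -1 0 0 -0.053 0; -1 0.001 0 -0.058 0; -1 0.001 0 -0.062 0; -1 0.001 0 -0.062 0"}}

```text
clock: 19.1
eef_pos: [526.4, -301.4, 141.1]
tool_rot: [[-0.0, 0.997, -0.077], [0.001, -0.077, -0.997], [-1.0, -0.0, -0.001]]
ft_force: [0.1, -0.3, 0.2]
opening: 0.0
```

Run:
```python
from snap import *
from h import *
p=[529.3,-255.3,np.radians(85.6)]
a=snap("side",14);b=snap("scene",14)
s=r.get_state(); print(s["eef_pos"],w2b(p,s["eef_pos"]),s["opening"],s["ft_force"])
cv2.imwrite("pics/scene14z.png",cv2.resize(b[110:280,270:470],None,fx=4,fy=3.5,interpolation=cv2.INTER_CUBIC))
```

```text
[ 526.46364269 -301.87960434  141.22276418] [[-46.65992528  -0.74554411 141.22276418]] 0.1944954227070137 [-0.2398526   0.41843058  0.91003226]
```

View pics/scene14z.png

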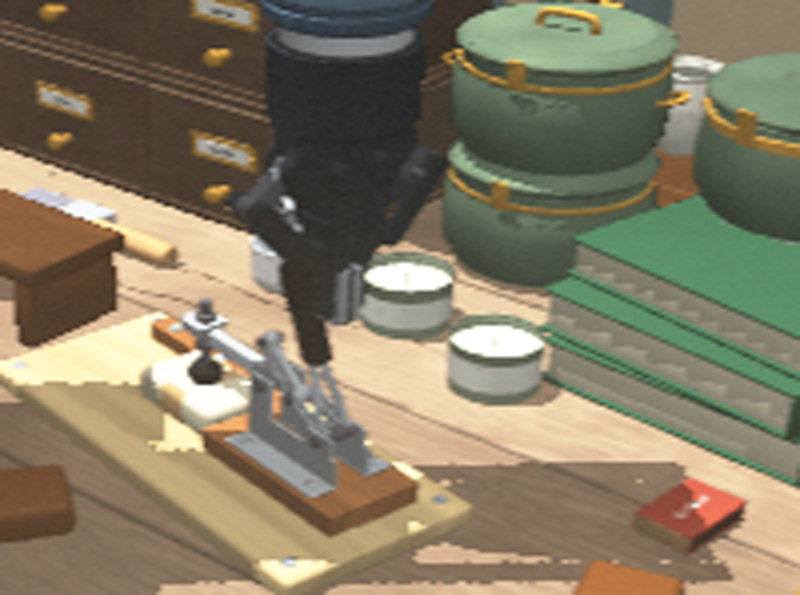

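Request:
{"name": "carry_out", "arguments": {"increments": "-1 0 0 0.02 0; -1 0 0 0.05 0; -1 -0.05 0 0.06 0; -1 -0.11 0 0.06 0; -1 -0.16 0 0.04 0; -1 -0.2 -0.05 0.01 0; -1 -0.2 -0.08 -0.04 0; -1 -0.2 -0.08 -0.08 0; -1 -0.2 -0.08 -0.08 0; -1 -0.2 -0.08 -0.08 0"}}

```text
clock: 20.45
eef_pos: [453.1, -217.4, 341.6]
tool_rot: [[0.0, 0.997, -0.077], [-0.001, -0.077, -0.997], [-1.0, 0.0, 0.001]]
ft_force: [-0.6, 0.3, 0.7]
opening: 0.1
```

Run:
```python
from snap import *
from h import *
p=[529.3,-255.3,np.radians(85.6)]
a=snap("side",15);b=snap("scene",15);c=snap("wrist",15)
s=r.get_state(); print(s["eef_pos"],w2b(p,s["eef_pos"]),s["opening"],s["ft_force"])
cv2.imwrite("pics/scene15z.png",cv2.resize(b[150:290,220:420],None,fx=4,fy=4,interpolation=cv2.INTER_CUBIC))
cv2.imwrite("pics/side15z.png",cv2.resize(a[150:260,280:400],None,fx=5,fy=5,interpolation=cv2.INTER_CUBIC))
S=cam("side15");C=cam("scene15")
for th in (1.2,1.26,1.4):
    f=np.radians(30)+th; 
    for rr in (75,95,115):
        w=b2w(p,[-50-rr*np.cos(f),0,60+rr*np.sin(f)]); print(th,rr,((proj(S,w)[0]-[280,150])*5).round(),((proj(C,w)[0]-[220,150])*4).round())
```

```text
[ 453.00171434 -217.44159313  340.84222664] [[ 31.89329844  78.97787589 340.84222664]] -0.15037436573582366 [-0.81758435 -0.36114461 -0.19626788]
1.2 75 [296. 105.] [524. 207.]
1.2 95 [295.  76.] [521. 171.]
1.2 115 [294.  46.] [518. 136.]
1.26 75 [293. 109.] [518. 205.]
1.26 95 [291.  82.] [514. 169.]
1.26 115 [289.  53.] [510. 133.]
1.4 75 [285. 122.] [506. 202.]
1.4 95 [281.  97.] [499. 166.]
1.4 115 [277.  72.] [491. 129.]
```

View pics/scene15z.png

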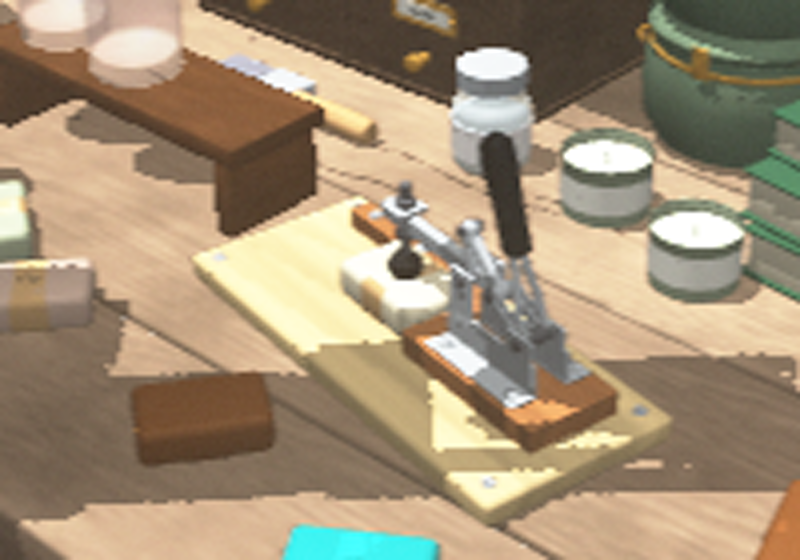

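View pics/side15z.png

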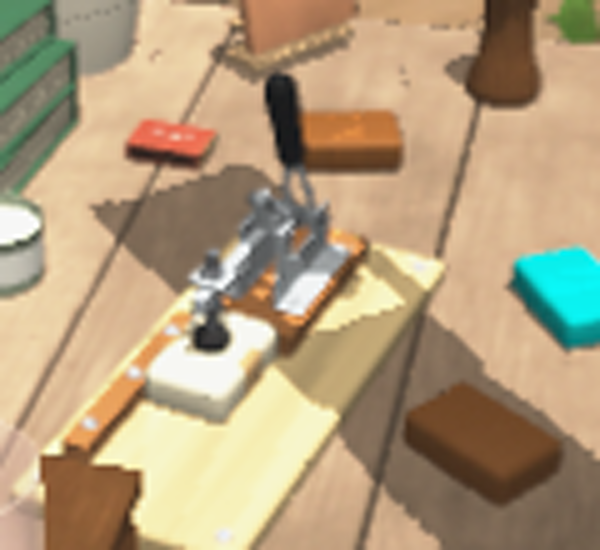

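View pics/wrist15.png

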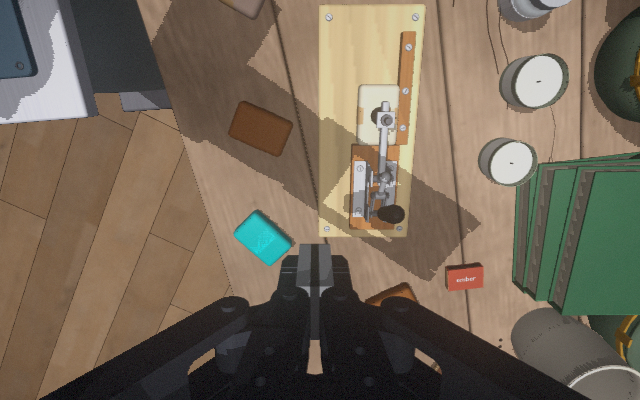

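Run:
```python
import cv2
a=cv2.imread("pics/wrist1.png")[115:185,170:255];b=cv2.imread("pics/wrist15.png")[90:165,215:305]
cv2.imwrite("pics/bw1.png",cv2.resize(a,None,fx=7,fy=7,interpolation=cv2.INTER_CUBIC));cv2.imwrite("pics/bw15.png",cv2.resize(b,None,fx=7,fy=7,interpolation=cv2.INTER_CUBIC))
```

```text
(no output)
```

View pics/bw1.png

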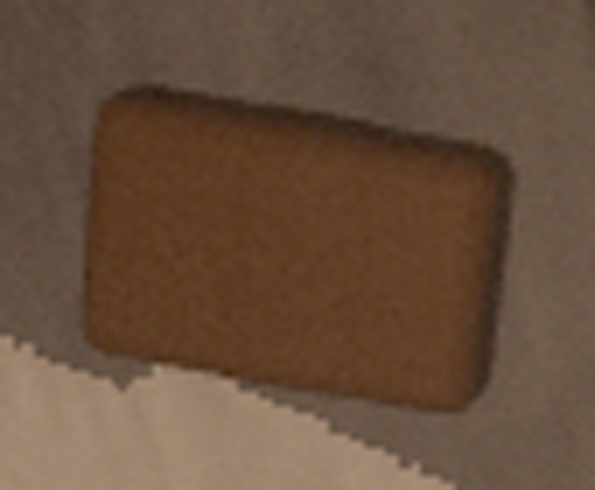

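View pics/bw15.png

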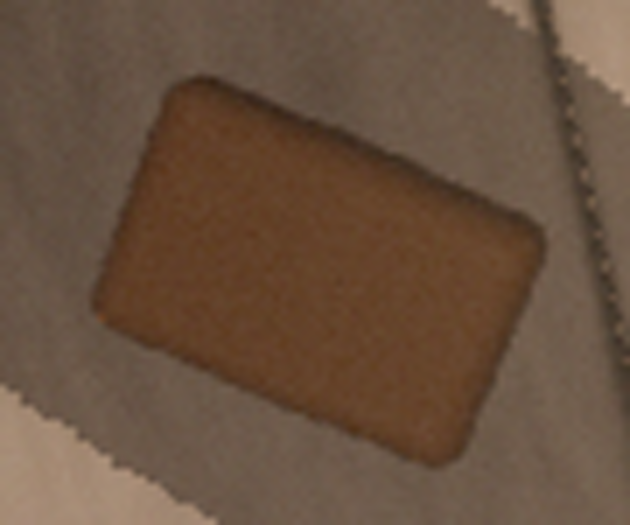

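Run:
```python
from h import *
p0=[529.3,-255.3,np.radians(85.6)]
W1=cam("wrist1");W2=cam("wrist15")
A=np.array
p1,r1=fit([(W1,A([279,31.]),(200,75,16)),(W1,A([385,31.]),(200,-55,16)),(W1,A([285.5,259]),(-105,75,16)),(W1,A([373.5,259]),(-105,-55,16))],p0)
p2,r2=fit([(W2,A([319,5.]),(200,75,16)),(W2,A([425,5.]),(200,-55,16)),(W2,A([320,236.]),(-105,75,16)),(W2,A([408,236.]),(-105,-55,16))],p0)
print(p1,r1.round(1).tolist(),p2,r2.round(1).tolist())
for W,o,L in ((W1,(170,115),[(100,98),(495,165),(478,412),(85,348)]),(W2,(215,90),[(172,82),(540,232),(455,470),(92,312)])):
    w=A([ray(W,(o[0]+u/7,o[1]+v/7),25) for u,v in L]); 
    d=(w[1]-w[0]+w[2]-w[3])/2; e=(w[3]-w[0]+w[2]-w[1])/2
    print(w.mean(0).round(1),np.linalg.norm(d).round(1),np.linalg.norm(e).round(1),np.degrees(np.arctan2(d[1],d[0])).round(1),np.degrees(np.arctan2(e[1],e[0])).round(1))
from plant import r
s=r.get_state();print(s["joint_positions"])
```

```text
[ 529.42566491 -255.6186705     1.49553858] [[-1.6, -0.6], [1.7, -0.9], [-0.9, 1.3], [0.7, 1.2]] [ 529.50353253 -255.6870006     1.50274739] [[-1.4, -0.9], [1.8, -2.0], [-1.0, 2.6], [0.6, 1.9]]
[ 370.  -187.5   25. ] 72.6 46.8 -14.1 -103.1
[ 383.2 -191.7   25. ] 71.9 46.2 -27.5 -116.3
[-3.83665237e+01  6.88583438e+00  8.27112141e+01 -1.82636704e-02
  9.04418067e+01 -3.38772748e+01]
```

Request:
{"name": "carry_out", "arguments": {"increments": "0.65 0.03 -0.03 -0.01 -0.17; 0.65 0.06 -0.06 -0.02 -0.34; 0.65 0.1 -0.072 -0.02 -0.51; 0.65 0.14 -0.072 -0.02 -0.68; 0.65 0.18 -0.072 -0.02 -0.85; 0.65 0.22 -0.072 -0.02 -1.02; 0.65 0.24 -0.072 -0.02 -1.176; 0.65 0.24 -0.072 -0.02 -1.176; 0.65 0.24 -0.072 -0.02 -1.176"}}

```text
clock: 21.72
eef_pos: [383.2, -191.5, 101.9]
tool_rot: [[0.001, 0.458, 0.889], [-0.001, 0.889, -0.458], [-1.0, -0.0, 0.001]]
ft_force: [-0.4, 0.2, 0.2]
opening: 70.5
```

Run:
```python
from snap import *
from h import *
snap("wrist",16);b=snap("scene",16)
s=r.get_state(); print(s["eef_pos"],s["tool_rot"].round(3) if hasattr(s["tool_rot"],'round') else s["tool_rot"],s["opening"],s["joint_positions"])
cv2.imwrite("pics/scene16z.png",cv2.resize(b[150:290,220:420],None,fx=4,fy=4,interpolation=cv2.INTER_CUBIC))
W=cam("wrist16")
for a in (0,):
    R=np.array(s["tool_rot"]);c=np.array([383.2,-191.7,25]); t=np.radians(-27)
    for sx,sy in ((1,1),(1,-1),(-1,-1),(-1,1)):
        P=c+[np.cos(t)*37.5*sx-np.sin(t)*25*sy,np.sin(t)*37.5*sx+np.cos(t)*25*sy,0]; print(proj(W,P).round(0))
```

```text
[ 383.36612385 -191.44517602  102.31914024] [[ 0.002  0.456  0.89 ]
 [-0.001  0.89  -0.456]
 [-1.    -0.001  0.002]] 70.4224211696033 [-4.15201058e+01  1.03788284e+01  1.14119919e+02 -2.47998748e-03
  5.53780613e+01 -1.04359878e+02]
[[351. 258.]]
[[279. 258.]]
[[275. 151.]]
[[354. 151.]]
```

View pics/wrist16.png

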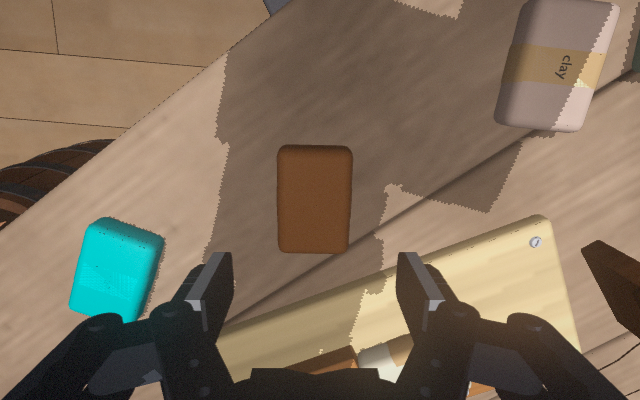

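View pics/scene16z.png

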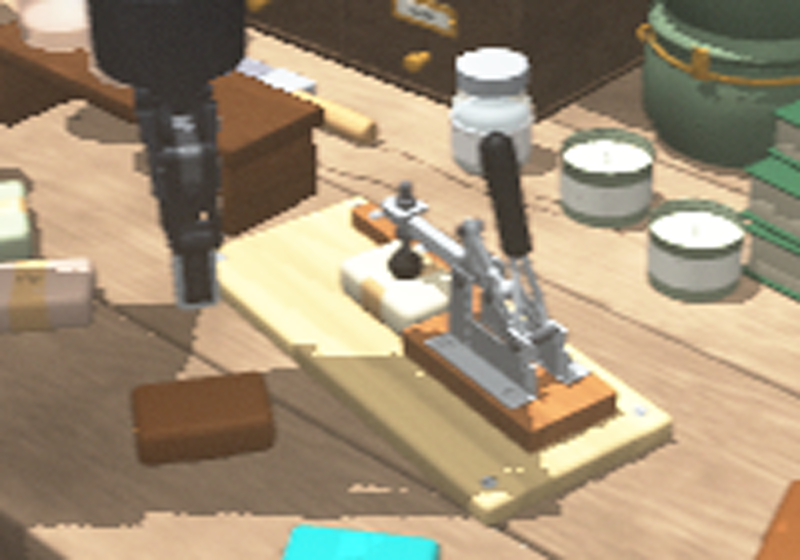

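Request:
{"name": "carry_out", "arguments": {"increments": "0.65 0.05 0 0 0; 0.65 0.085 0 0 0; 0.65 0.097 0 0 0; 0.65 0.097 0 0 0; 0.1 0.097 0 0 0; 0.1 0.097 0 0 0; 0.1 0.097 0 0 0; 0.1 0.097 0 0 0"}}

```text
clock: 22.82
eef_pos: [383.8, -191.5, 6.0]
tool_rot: [[0.003, 0.455, 0.891], [-0.002, 0.891, -0.455], [-1.0, -0.001, 0.003]]
ft_force: [-0.0, 0.5, 7.2]
opening: 48.4
```

Request:
{"name": "carry_out", "arguments": {"increments": "0.1 -0.005 0 0 0; 0.1 -0.005 -0.001 -0.005 -0.08; 0.1 -0.005 -0.002 -0.01 -0.16; 0.1 -0.005 -0.0025 -0.0138 -0.232; 0.1 -0.005 -0.0025 -0.0138 -0.232; 0.1 -0.001 -0.0025 -0.0138 -0.232; 0.1 0 -0.0025 -0.0138 -0.232; 0.1 0 -0.0025 -0.0138 -0.232; 0.65 0 -0.0025 -0.0138 -0.232; 0.65 0 -0.0025 -0.0138 -0.232; 0.65 -0.002 -0.0025 -0.0138 -0.232"}}

```text
clock: 24.2
eef_pos: [369.1, -186.4, 6.1]
tool_rot: [[-0.001, 0.238, 0.971], [0.001, 0.971, -0.238], [-1.0, 0.0, -0.001]]
ft_force: [0.4, -0.3, 1.0]
opening: 70.2
```

Request:
{"name": "carry_out", "arguments": {"increments": "0.65 -0.03 0 0 0; 0.65 -0.08 0 0 0; 0.65 -0.14 0 0 0; 0.65 -0.2 0 0 0; 0.65 -0.26 0 0 0; 0.65 -0.3 0 -0.04 0; 0.65 -0.3 0 -0.08 0; 0.65 -0.3 0 -0.08 0"}}

```text
clock: 25.2
eef_pos: [290.0, -166.8, 306.8]
tool_rot: [[0.001, 0.239, 0.971], [-0.001, 0.971, -0.239], [-1.0, -0.001, 0.001]]
ft_force: [0.3, -0.6, 0.2]
opening: 70.4
```

Run:
```python
from snap import *
from h import *
a=snap("wrist",17);b=snap("scene",17);c=snap("side",17)
s=r.get_state(); print(s["clock"],s["eef_pos"],s["ft_force"])
cv2.imwrite("pics/scene17z.png",cv2.resize(b[150:290,220:420],None,fx=4,fy=4,interpolation=cv2.INTER_CUBIC))
d0=cv2.imread("pics/scene1.png");k=b.copy()
cv2.imwrite("pics/cmp.png",cv2.vconcat([cv2.resize(d0[220:300,220:330],None,fx=3.5,fy=3.5),cv2.resize(b[220:300,220:330],None,fx=3.5,fy=3.5)]))
W=cam("wrist17");c=np.array([370,-187.5,25]); t=np.radians(-13.6)
for sx,sy in ((1,1),(1,-1),(-1,-1),(-1,1)):
    P=c+[np.cos(t)*37.5*sx-np.sin(t)*25*sy,np.sin(t)*37.5*sx+np.cos(t)*25*sy,0]; print(proj(W,P).round(0))
```

```text
25.35 [ 291.85304005 -167.70126451  306.14927755] [ 0.24357331 -0.15666804 -0.04235808]
[[333. 241.]]
[[295. 241.]]
[[294. 186.]]
[[334. 186.]]
```

View pics/scene17z.png

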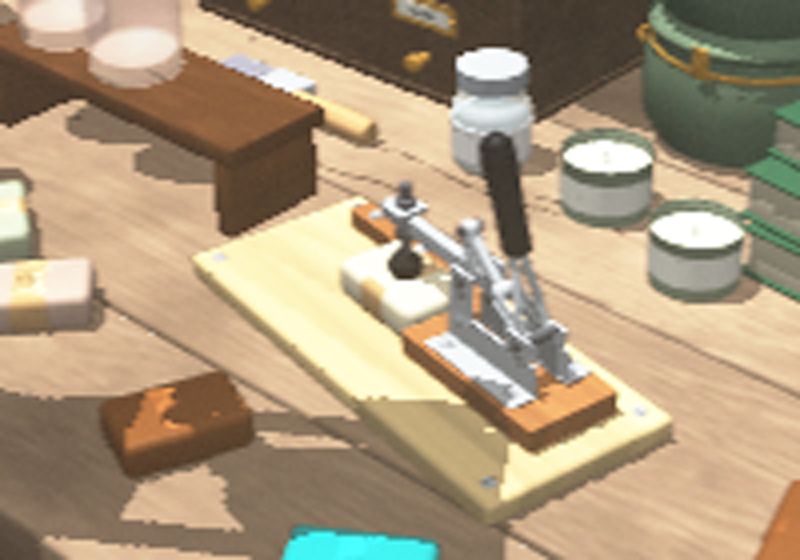

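View pics/cmp.png

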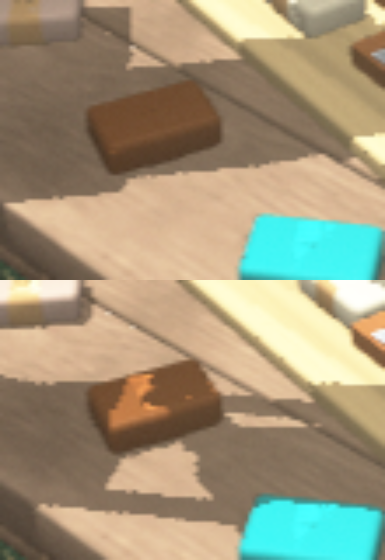

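View pics/wrist17.png

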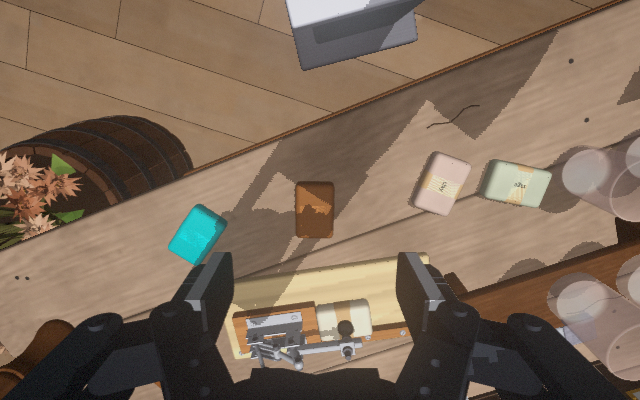

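Run:
```python
from plant import r
print(r.sign_off(), r.get_state()["clock"])
```

```text
the job is handed in; nothing more can be done
the job is handed in; nothing more can be done
```

The work soap is in its corner and clamped, but I knocked the brown bar on the way and had to put it back. I handed in at about 25 s of the 67 s allowed, with the hand clear of everything.

**Pushing the bar:**
- My first push on the long side was off-centre and wedged the bar against the fence at about 8 N. I backed off and pushed elsewhere.
- I then pushed the end with both fingertips until it met the stop (about 12 N) and nudged the long side against the fence (about 14 N). The pictures show no gap at the fence or the stop.

**Clamp:** I pushed the lever over from behind with the fingers shut. In the side picture its end sits where 1.40 rad predicts, with the pad on the bar, and it stayed there after the hand left.

**What went wrong:** While I was repositioning for the second side push, the outer finger hit the brown bar beside the board. That moved it about 14 mm and turned it about 13 degrees. After clamping, I gripped it and set it back; before-and-after pictures show it within about 1–2 mm of where it was.

The other soaps, tins, jar and matchbox look unmoved in the pictures. Different cameras disagreed by up to about 6 mm on board position, so I relied on the wrist camera and contact forces for the final fit.

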